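Clamp a glued flow cell and hold the curing lamp over its glue line

TASK

Crank the vise handle clockwise (seen from the handle end) until it goes hard and the jaws grip the flow cell firmly, then lift the curing lamp out of its charging stand, higher than the bottles, and carry it over them to the vise. The program finishes while still holding the lamp upright and still, nose down, about 10 mm above the orange glue line on the cell, its window centred on the line and lengthwise along it. The lamp must never touch the cell or the vise, and nothing else on the bench is to be disturbed.

Things in the scene. Friction and masses are not known exactly. Their poses are not given: they have to be found in the camera images.
- vise: Machine vise on a riser plate, fixed. Origin on the bench below it; x runs along the screw from the crank end to the fixed jaw, z up. Riser 230 x 130 x 30 mm; blue-grey body 76 mm wide (98 over its flanges), x -82 to +90; bed 78 mm high, the cell stands on it. Screw axis at y 0, z 66 mm; crank arm in the plane x -96 to -108 mm
- crank (a joint): Crank angle, rad; grows clockwise seen from the crank end (looking along vise +x), which closes the jaw 8 mm a turn. 0 = knob up; at angle a the knob is at vise y = -32 sin a, z = 66 + 32 cos a mm. Starts at 0 to 5, turns easily (2 N at the knob), stays where left. At 12.57 the jaws are 38 mm apart, the cell's width; it goes hard at 13.05 (0.6 mm tighter), the cell then firmly gripped
- jaw: Moving jaw, driven by the crank only: iron block with a steel face plate, 76 mm wide, top 108 mm above the bench. Axes as the vise. Origin on the bench, 4 mm behind (-x of) its steel face, so vise x 0 when the crank is at 0 and 16 mm when closed to the cell's width
- fixed_jaw: Fixed jaw, part of the vise, 76 mm wide, top 108 mm above the bench; its steel face is at vise x +58 mm. Origin and axes are the vise's own
- knob_grip (a point): Middle of the crank's red knob, on the knob's axis, 32 mm from the screw axis, at vise x -130.5 mm. The knob is a handle 40 mm long, 20 mm thick, parallel to the screw, vise x -108.5 to -148.5; it spins freely on its pin, so it can be pinched from above across its thickness and led round the circle without turning the hand
- cell: Flow cell standing loose between the jaws, 0.2 kg: 38 mm (x, across the jaws) x 52 (y, along the jaws) x 40 high, origin at the centre of its underside; aluminium with an 8 mm glass window glued on its +x side, a brass port 12 mm long at each y end. Axes nearly the vise's; it starts 1 to 5 mm short of the fixed jaw and the moving jaw pushes it home
- glue_line (a point): Middle of the orange glue line on top of the cell (11 mm from the cell's centre towards its glass, 40 mm above its underside); the line is 50 mm long and runs along this point's y axis
- lamp: Cordless curing lamp standing nose down in the charging stand, 152 mm tall, 0.15 to 0.3 kg. Origin at the centre of its underside, which is the nose; z up. White case 36 mm (x) x 48 mm (y) from 26 to 146 mm above the nose: grip it across its x faces, at 100 to 125 mm above the nose; black nose 30 x 42 mm below it, grey cap above it
- lamp_window (a point): Centre of the lamp's light window, in the underside of its nose; the window is 12 x 32 mm, its long side along the lamp's y (either way round is as good)
- stand: Grey charging stand fixed to the bench: base 100 (x) x 110 (y) x 12 mm with an open-topped socket 34 x 46 mm inside, 46 x 58 mm outside, its rim 32 mm above the bench. Origin on the bench under its centre. The lamp's nose rests on the socket's floor, 12 mm above the bench, its axes along the stand's
- amber_bottle: Bystander: amber bottle, white cap, 68 mm across, 140 mm high, origin under its centre; stands between the stand and the vise
- red_cap_jar: Bystander: dark jar, red cap, 64 mm across, 105 mm high, origin under its centre; between the stand and the vise
- beaker: Bystander: glass beaker, 68 mm across, 90 mm high, origin under its centre; between the stand and the vise
- tape_dispenser: Bystander: blue tape dispenser, 58 x 130 mm, 82 mm high, origin under its centre
- wash_bottle: Bystander: white bottle, blue cap, 64 mm across, 150 mm high, origin under its centre
- glue_syringe: Bystander: amber syringe lying on the bench, 140 mm long along its x, up to 26 mm wide, 16 mm high, origin under the middle of its barrel
There are look-alikes about, which are no part of the job. What is shaped like the cell but brown or red is not meant.

How it is judged:
By the outcome, as a careful person would: the job done as asked, in the order asked, and still so for the second after the job is handed in, while the arm keeps its last pose, push and grip.
It also fails if it takes over 72 s, if anything falls off the work surface, if the arm or the gripper's body presses on something with over 40 N, if the wrist force passes 120 N, or if a joint passes its speed limit or range.

ROBOT

A 6-joint arm with a two-finger parallel gripper is mounted at the origin on the work surface. World frame = base frame: x ahead of the robot, y to its left, z up, the work surface at z = 0. Lengths are in mm, angles in rad, forces in N, time in s.
With the tool pointing down it reaches from about 400 to 925 mm from the base axis. Payload 12.5 kg.
Tool frame: the origin (TCP) lies at the very end of the fingers, on their centre line; the grasp point (between the pads) lies 19 mm behind it (env.grip_point_offset is the distance from the TCP to the grasp point, in mm); z points along the fingers, y is the direction in which the jaws open and shut (so a half turn about z gives the same grasp; the last joint's range is limited). The gripper opens to 95 mm and grips with 3 to 60 N. Pads are 20 mm wide; open, the fingers measure 119 mm over their backs; the gripper's body (75 mm by 180 mm) begins 59 mm behind the grasp point.
Start: joints at [1.187, 0.491, 1.559, -0, 1.092, -0.106], TCP at [171.384, 601.064, 181.061] pointing down, gripper open.
Joint ranges: [-3.1, 3.1], [-0.84, 2.19], [0.05, 2.79], [-1.13, 4.28], [0.06, 2.93], [-2.69, 2.69]. Speed limits (rad/s): [2.22, 2.22, 2.79, 3.14, 3.14, 3.14].

INTERFACE

Orientations are given as [roll, pitch, yaw] about the fixed x, y, z axes, in that order (R = Rz(yaw) Ry(pitch) Rx(roll)).
In Python, from cell import env gives the robot as it stands.
- The arm moves only by the tool drive_tool, never from a script. Its argument "commands" is a list of rows, each an object of numbers: "dx", "dy", "dz": the shift along the world's x, y, z in mm; "yaw": the turn about the world's z in degrees. In form: [{"dx": .., "dy": .., "dz": .., "yaw": ..}, ...]. A call has 1 to 5 rows; each row shifts and turns the commanded pose from where the row before left it; what a row does not reach is not made up. A row lasts 1/12 s, in which the tool goes at most 41.7 mm and 7.16 degrees, less where a joint would pass 70% of its speed; a pose out of reach is approached as far as the arm can. A call with a gripper value outside its range is refused whole. "grip" is the opening, from 0 (shut) to 1 (fully open), set as the call begins (left out, the last holds). The fingers move at their own pace and stop on an object; the grip force is fixed at half the most. Time passes only in rows, so rows that do not move let the fingers close. It gives the time, the measured TCP pose, the force and the opening at its end, in the units of the state.
- env.state(): the state, without advancing time (a new reading comes with each control period).
- env.read_camera(name): name is "scene" or "top" or "wrist"; returns the picture (400x640x3 uint8, red, green, blue); there is no depth.
- env.calibration(name): a dict with "intrinsics" (3x3 intrinsics, pixels), "dist_coeffs" ([k1, k2, p1, p2, k3] as OpenCV has them; the pictures are not rectified), "rvec" (rotation vector, rad) and "tvec" (3), from world to camera coordinates, as OpenCV has them. Camera axes: x right, y down, z forward; pixel columns grow to the right and rows downward; lengths in mm; the calibration is good to about 2 mm. A picture is of the moment at which its call begins: read the wrist's pose just before it. calibration takes no time and is no camera call; for the wrist camera it gives the pose at the moment of the call.
- env.job_done(): hands the job in, once; it reports no verdict.
Trained networks look in the newest picture that a camera, given by its name, has taken for a name from the list of things; names that differ only in an ending like _2 or _b are one class to them, and where a whole thing is asked for, a point or a joint stands for the part that bears it (a point fixed in the world has none). Each returns a list of dicts, best first, with "conf" (0 to 1); they miss things now and then, are a little off and sometimes report something else, mostly with a low value. They report only what shows in the picture. A call takes as long as a camera call. They do not tell look-alikes from the thing itself.
- env.trace(query, camera): "pixels" (400x640 bool, what is visible of it) and "pixel" ([column, row] in pixels, amid what is visible of it).
- env.place_of(query, camera): "pixel" ([column, row] in pixels: a listed point, or the origin of a listed thing).
The state is a dict: "t": time; "joints": joint angles; "qvel": joint speeds; "tau": joint torques, N m; "eef_pos": TCP position; "tcp_rot": TCP orientation; "ft_force": force on the tool from outside, world axes, zero at the start; "moment": the same for the moment, N m; "opening": opening from 0.0 (shut) to 1.0 (fully open).
Only numpy, scipy, OpenCV 4.12 (cv2) and the standard library are available. Lean on these libraries where they do the work, as an engineer would, in place of code of your own. Each camera call takes 0.05 s, during which the arm holds its last target.

## Working session

There is one attempt and no reset: what is moved stays moved. The work goes in short steps, Python scripts to look and compute and a tool call to move; the robot and the scene stay as the last step left them, time stands still between calls to the robot, and variables do not carry over. Pictures are saved under pics/ and viewed, and the job is handed in when it is done.

Besides the shell and the picture viewer there is one more tool, called after "Emit:" as name([rows], argument=value, ...), one row to a line, values as JSON. drive_tool: Moves the arm, as the interface text tells. Its arguments: {"type":"object","properties":{"commands":{"type":"array"},"grip":{"type":"number"}},"required":["commands"]}

```bash
ls; mkdir -p pics; cat > h.py <<'E'
from cell import env
import numpy as np, cv2
def cal(n):
    c=env.calibration(n); K=np.array(c["intrinsics"],float); d=np.array(c["dist_coeffs"],float)
    R,_=cv2.Rodrigues(np.array(c["rvec"],float)); t=np.array(c["tvec"],float).reshape(3)
    return K,d,R,t
def ray(n,px,c=None):
    K,d,R,t=c or cal(n)
    u=cv2.undistortPoints(np.array([[px]],float),K,d)[0,0]
    v=R.T@np.array([u[0],u[1],1.]); return -R.T@t, v/np.linalg.norm(v)
def atz(n,px,z,c=None):
    o,v=ray(n,px,c); return o+v*(z-o[2])/v[2]
def proj(n,P,c=None):
    K,d,R,t=c or cal(n)
    return cv2.projectPoints(np.array(P,float).reshape(-1,3),cv2.Rodrigues(R)[0],t,K,d)[0].reshape(-1,2)
def tri(rays):
    A=np.zeros((3,3));b=np.zeros(3)
    for o,v in rays:
        M=np.eye(3)-np.outer(v,v);A+=M;b+=M@o
    return np.linalg.solve(A,b)
def save(name,im): cv2.imwrite("pics/"+name+".png",im[:,:,::-1])
E
python3 - <<'E'
from h import *
for n in("scene","top","wrist"):
    save("a_"+n,env.read_camera(n)); K,d,R,t=cal(n); print(n,-R.T@t, K[0,0], R[2])
s=env.state(); print({k:np.round(v,3) for k,v in s.items()})
for n in("scene","top"):
  for q in("vise","jaw","cell","glue_line","lamp","lamp_window","knob_grip","stand","amber_bottle","red_cap_jar","beaker","wash_bottle","tape_dispenser"):
    print(n,q,[(np.round(r["pixel"]),round(r["conf"],2)) for r in env.place_of(q,n)])
print(env.state()["t"])
E
```

```text
pics
scene [ 994.60511064 -510.76386244 1146.20461869] 491.5529022210219 [-0.35813755  0.36834902 -0.85793735]
top [ 368.14675241  -63.09698666 1386.42794745] 472.35173957391976 [ 0.11998192  0.00979    -0.9927278 ]
wrist [ 94.18989642 621.91129258 383.19130396] 293.94153611528196 [ 0.27102908 -0.07695395 -0.95949014]
{'t': np.float64(0.15), 'joints': array([ 1.187,  0.491,  1.559, -0.   ,  1.092, -0.106]), 'qvel': array([ 0.002, -0.002,  0.   , -0.001,  0.002,  0.   ]), 'tau': array([ 1.0000e-03, -6.1290e+01, -2.5828e+01,  6.9000e-02,  4.7000e-02,
       -0.0000e+00]), 'eef_pos': array([171.289, 600.832, 180.614]), 'tcp_rot': array([-3.141, -0.   ,  2.864]), 'ft_force': array([ 1.091, -0.003, -0.019]), 'moment': array([0.044, 0.007, 0.009]), 'opening': np.float64(1.002)}
scene vise [(array([317., 223.]), 0.93), (array([414., 128.]), 0.67), (array([291., 250.]), 0.44)]
scene jaw [(array([315., 219.]), 0.97)]
scene cell [(array([324., 200.]), 0.77), (array([292., 176.]), 0.7), (array([369., 258.]), 0.69)]
scene glue_line [(array([370., 253.]), 0.61), (array([326., 187.]), 0.56)]
scene
[... 587 characters left out ...]
y([309., 256.]), 0.65), (array([309., 200.]), 0.62), (array([314., 148.]), 0.55)]
top glue_line [(array([306., 198.]), 0.71), (array([316., 143.]), 0.66), (array([305., 252.]), 0.66)]
top lamp [(array([179., 207.]), 0.64)]
top lamp_window [(array([181., 210.]), 0.76)]
top knob_grip [(array([367., 182.]), 0.57), (array([306., 199.]), 0.53)]
top stand [(array([183., 212.]), 0.69), (array([435., 153.]), 0.66)]
top amber_bottle [(array([237., 245.]), 0.76)]
top red_cap_jar [(array([249., 200.]), 0.95), (array([326., 203.]), 0.2)]
top beaker [(array([246., 170.]), 0.69)]
top wash_bottle [(array([432., 159.]), 0.6), (array([452., 212.]), 0.55)]
top tape_dispenser [(array([451., 210.]), 0.69)]
1.45
```

```bash
python3 - <<'E'
import cv2
a=cv2.imread("pics/a_scene.png");b=cv2.imread("pics/a_top.png")
cv2.imwrite("pics/b_scene.png",cv2.resize(a[90:390,160:460],None,fx=2,fy=2,interpolation=cv2.INTER_CUBIC))
cv2.imwrite("pics/b_top.png",cv2.resize(b[110:310,150:470],None,fx=2.5,fy=2.5,interpolation=cv2.INTER_CUBIC))
E
```

```text
(no output)
```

View pics/b_scene.png

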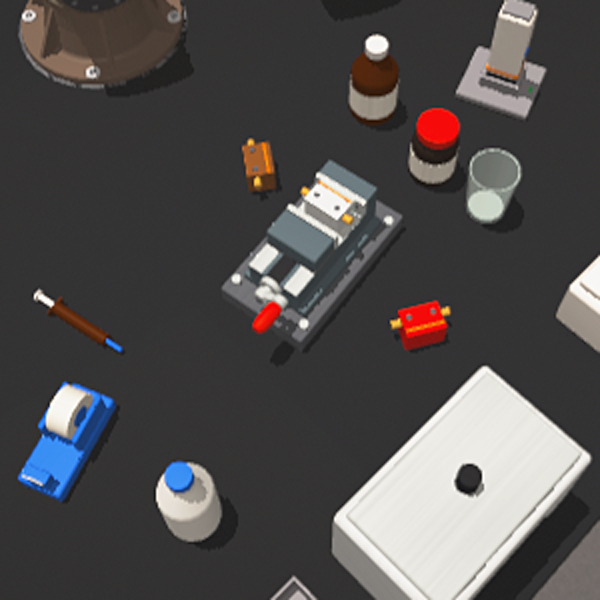

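View pics/b_top.png

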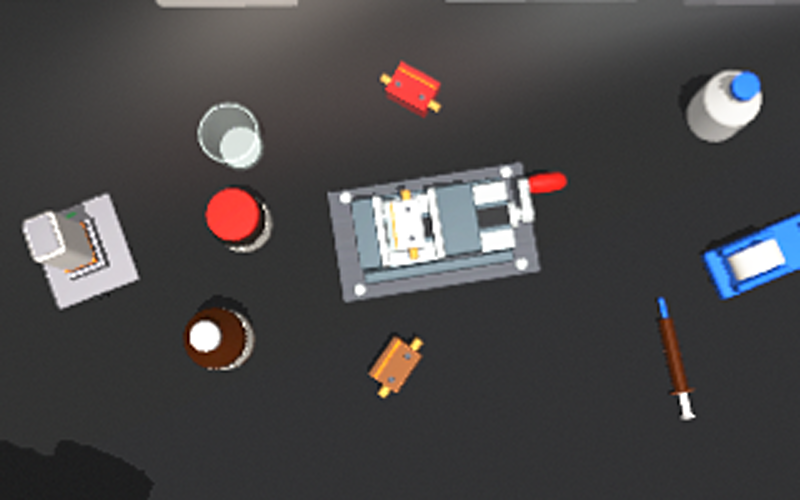

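View pics/a_top.png

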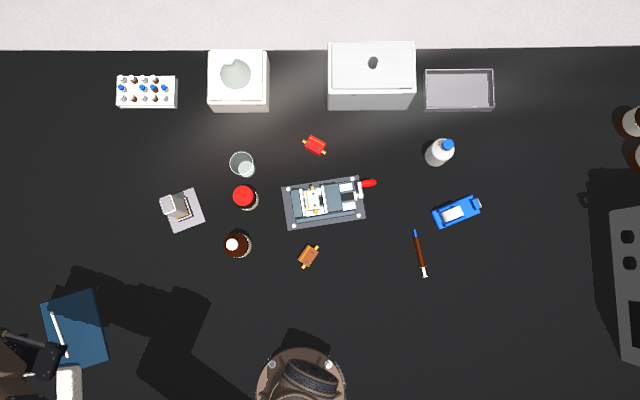

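```bash
cat > fit.py <<'E'
from h import *
from scipy.optimize import least_squares
px=np.array([(329,192),(522,163),(540,270),(344,301)])/2.5+np.array([150,110])-0.3
W=np.array([atz("top",p,30) for p in px]); print(np.round(W,1))
c=W.mean(0); print("sides",[np.linalg.norm(W[i]-W[i-1]).round(1) for i in range(4)])
ax=((W[0]+W[3])-(W[1]+W[2]))[:2]; print("yaw",np.degrees(np.arctan2(ax[1],ax[0])),c)
E
python3 fit.py
python3 - <<'E'
from h import *
for q,n in [("riser","top")]:pass
print("lamp trace")
for n in("top","scene"):
  for q in("lamp","stand","knob_grip"):
    for r in env.trace(q,n)[:1]:
      ys,xs=np.where(r["pixels"]);print(n,q,r["conf"],r["pixel"],xs.min(),xs.max(),ys.min(),ys.max())
for q,z,p in [("amber",140,(232,244.5)),("redcap",105,(243.5,196)),("beaker",90,(242,163)),("wash",150,(447.5,144.5)),("stand",6,(183,211))]:
  print(q,atz("top",p,z).round(1))
E
```

```text
[[ 578.9   53.    30. ]
 [ 612.  -171.6   30. ]
 [ 487.  -190.6   30. ]
 [ 452.1   34.9   30. ]]
sides [np.float64(128.1), np.float64(227.0), np.float64(126.5), np.float64(228.3)]
yaw 98.60366712777483 [532.51640805 -68.570766    30.        ]
lamp trace
top lamp 0.88 [174.4, 206.1] 159 188 195 218
top stand 0.91 [186.7, 216.0] 168 205 188 233
top knob_grip 0.52 [363.1, 185.4] 356 375 179 198
scene lamp 0.55 [419.7, 110.0] 403 428 88 131
scene stand 0.87 [406.1, 136.2] 388 432 113 149
scene knob_grip 0.81 [292.1, 245.7] 286 302 234 256
amber [407.9 172.4 140. ]
redcap [541.3 150.  105. ]
beaker [636.4 158.1  90. ]
wash [ 671.3 -399.5  150. ]
stand [510.9 343.5   6. ]
```

```bash
python3 - <<'E'
from h import *
P=tri([ray("top",(367,182)),ray("scene",(289,252))]); print("knob",P, proj("top",P),proj("scene",P))
th=np.radians(98.6); o=np.array([532.5,-68.6,0]); R=np.array([[np.cos(th),-np.sin(th),0],[np.sin(th),np.cos(th),0],[0,0,1]])
print(R.T@(P-o))
L=tri([ray("top",(159+11,206)),ray("scene",(418,92))]);print(L)
def V(p): return o+R@np.array(p,float)
# check model overlay
for n in("top","scene"):
    im=cv2.imread(f"pics/a_{n}.png"); im=cv2.resize(im,None,fx=4,fy=4,interpolation=cv2.INTER_CUBIC)
    def poly(pts,col):
        q=proj(n,[V(p) for p in pts]); cv2.polylines(im,[np.int32(np.round((q+.5)*4))],True,col,1)
    def rect(x0,x1,y0,y1,z,col): poly([(x0,y0,z),(x1,y0,z),(x1,y1,z),(x0,y1,z)],col)
    rect(-115,115,-65,65,30,(0,255,0)); rect(58,90,-38,38,108,(0,255,255)); 
    for a in np.arange(0,6.28,.785):
        q=proj(n,V((-130.5,-32*np.sin(a),66+32*np.cos(a))))[0]; cv2.circle(im,tuple(int(v) for v in (q+.5)*4),3,(255,255,0),-1); cv2.putText(im,f"{a:.1f}",tuple(int(v) for v in (q+.5)*4),0,.4,(255,255,255))
    c=(np.array(proj(n,V((-10,0,60)))[0])*4).astype(int)
    cv2.imwrite(f"pics/c_{n}.png",im[c[1]-240:c[1]+240,c[0]-300:c[0]+300])
E
```

```text
knob [ 580.54176756 -196.86907166   72.27849772] [[368.81517507 183.23294011]] [[291.52900524 251.58422675]]
[-134.0108053   -28.32084455   72.27849772]
[510.33987089 332.54885733 172.81802503]
```

View pics/c_top.png

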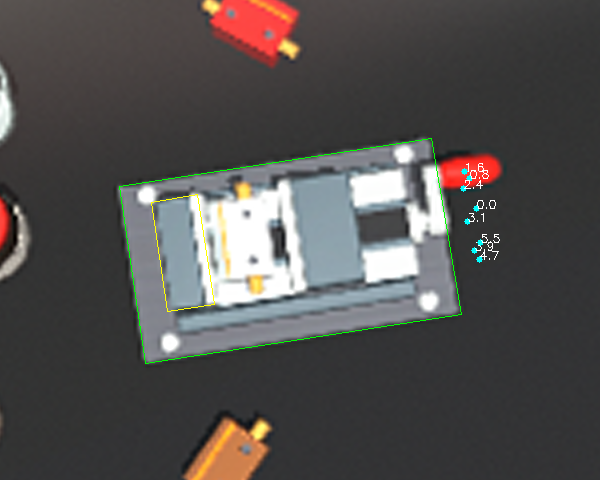

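View pics/c_scene.png

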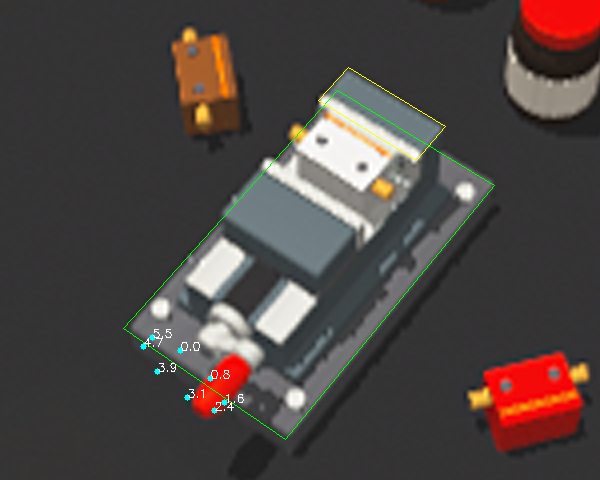

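Emit:
drive_tool([
  {"dz": 35,"dx": 10,"dy": -20,"yaw": -7},
  {"dz": 35,"dx": 10,"dy": -20,"yaw": -7},
  {"dz": 30,"dx": 15,"dy": -25,"yaw": -7},
  {"dx": 20,"dy": -36,"yaw": -7},
  {"dx": 20,"dy": -36,"yaw": -7},
])

```text
invalid input
```

The overlay fits in both views. The knob sits at about (468,172) in the top crop and (221,385) in the scene crop, so the crank is near 1.2 rad. The cell meant is the silver one between the jaws. The brown and red look-alikes lie outside the vise.

Emit:
drive_tool([
  {"dx": 10,"dy": -20,"dz": 35,"yaw": -7},
  {"dx": 10,"dy": -20,"dz": 35,"yaw": -7},
  {"dx": 15,"dy": -25,"dz": 30,"yaw": -7},
  {"dx": 20,"dy": -36,"dz": 0,"yaw": -7},
  {"dx": 20,"dy": -36,"dz": 0,"yaw": -7},
])

```text
t: 2.17
eef_pos: [246.8, 463.5, 282.6]
tcp_rot: [3.138, -0.001, 2.248]
ft_force: [0.1, 0.6, -0.6]
opening: 1.002
```

Emit:
drive_tool([
  {"dx": 18,"dy": -36,"dz": 0,"yaw": -6},
  {"dx": 18,"dy": -36,"dz": 0,"yaw": -6},
  {"dx": 18,"dy": -36,"dz": 0,"yaw": -6},
  {"dx": 18,"dy": -36,"dz": 0,"yaw": -6},
  {"dx": 18,"dy": -36,"dz": 0,"yaw": -6},
])

```text
t: 2.58
eef_pos: [336.7, 282.4, 281.2]
tcp_rot: [3.141, -0.0, 1.724]
ft_force: [1.0, 1.3, 0.3]
opening: 1.001
```

Emit:
drive_tool([
  {"dx": 18,"dy": -36,"dz": 0,"yaw": 0},
  {"dx": 18,"dy": -36,"dz": 0,"yaw": 0},
  {"dx": 18,"dy": -36,"dz": 0,"yaw": 0},
  {"dx": 18,"dy": -36,"dz": 0,"yaw": 0},
  {"dx": 18,"dy": -36,"dz": 0,"yaw": 0},
])

```text
t: 3.0
eef_pos: [426.7, 102.2, 281.3]
tcp_rot: [3.141, 0.0, 1.729]
ft_force: [1.3, 0.4, -0.9]
opening: 0.997
```

Emit:
drive_tool([
  {"dx": 18,"dy": -36,"dz": 0,"yaw": 0},
  {"dx": 18,"dy": -36,"dz": 0,"yaw": 0},
  {"dx": 18,"dy": -36,"dz": -10,"yaw": 0},
  {"dx": 18,"dy": -36,"dz": -15,"yaw": 0},
  {"dx": 18,"dy": -36,"dz": -15,"yaw": 0},
])

```text
t: 3.42
eef_pos: [515.9, -75.8, 241.7]
tcp_rot: [3.14, 0.001, 1.729]
ft_force: [0.4, 0.6, 0.1]
opening: 1.001
```

Over the vise now, so I'll take a wrist picture here.

```bash
python3 - <<'E'
from h import *
c=cal("wrist"); im=env.read_camera("wrist"); np.savez("w1.npz",K=c[0],d=c[1],R=c[2],t=c[3],im=im)
print(env.state()["eef_pos"], -c[2].T@c[3])
for q in("cell","knob_grip","glue_line","vise","jaw"):
    print(q,[(np.round(r["pixel"],1),round(r["conf"],2)) for r in env.place_of(q,"wrist")])
save("d_wrist",im)
E
```

```text
[517.61473373 -80.42577025 238.38059084] [502.6871115    2.12462266 444.2502317 ]
cell [(array([330.9, 142.9]), 0.75), (array([439.9, 165.3]), 0.66)]
knob_grip [(array([347.3, 266. ]), 0.62)]
glue_line [(array([333.6, 139.1]), 0.82), (array([454.4, 170.7]), 0.65), (array([225.4, 109.5]), 0.56)]
vise [(array([326.7, 159.8]), 0.95), (array([327.9, 157.9]), 0.36)]
jaw [(array([328.1, 158.2]), 0.67)]
```

View pics/d_wrist.png

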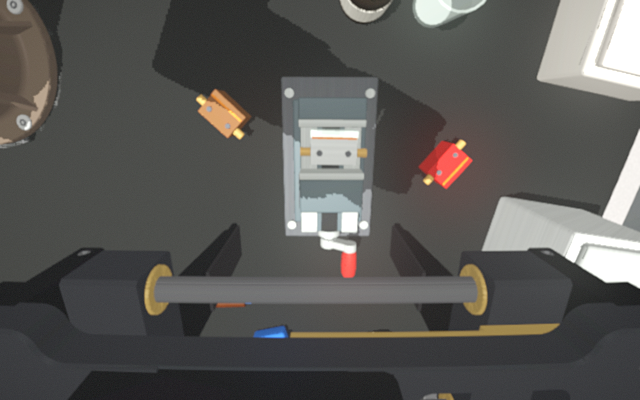

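```bash
cat > ov.py <<'E'
from h import *
import sys
o=np.array([float(sys.argv[1]),float(sys.argv[2]),0]);th=np.radians(float(sys.argv[3]));a0=float(sys.argv[4])
R=np.array([[np.cos(th),-np.sin(th),0],[np.sin(th),np.cos(th),0],[0,0,1]])
V=lambda p:o+R@np.array(p,float)
z=np.load("w1.npz");c=(z["K"],z["d"],z["R"],z["t"])
im=cv2.resize(z["im"][60:290,270:400][:,:,::-1],None,fx=3,fy=2.6*3/2.6,interpolation=cv2.INTER_CUBIC)
pp=lambda P:np.int32(np.round((proj("wrist",[V(p) for p in P],c)-[270,60]+.5)*3))
def rect(x0,x1,y0,y1,z,col): cv2.polylines(im,[pp([(x0,y0,z),(x1,y0,z),(x1,y1,z),(x0,y1,z)])],True,col,1)
rect(-115,115,-65,65,30,(0,255,0)); rect(58,90,-38,38,108,(0,255,255))
j=a0*8/6.2832+4; rect(j,j+.1,-38,38,108,(0,0,255))
y,zz=-32*np.sin(a0),66+32*np.cos(a0); rect(-148.5,-108.5,y-10,y+10,zz,(255,255,0))
cv2.imwrite("pics/"+sys.argv[5],im[:600])
im2=im
E
python3 ov.py 532.5 -68.6 98.6 1.2 e1.png; python3 -c "
import cv2;a=cv2.imread('pics/e1.png');print(a.shape)"
```

```text
(600, 390, 3)
```

View pics/e1.png

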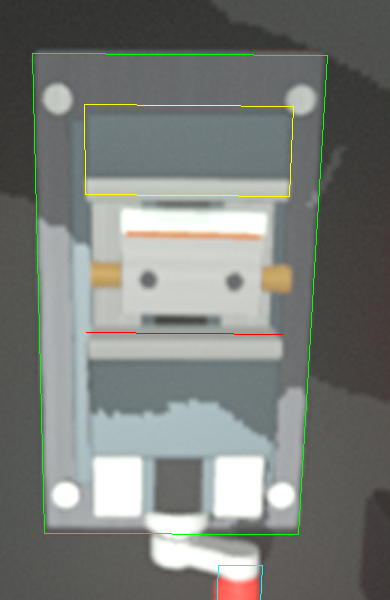

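```bash
cat > fk.py <<'E'
from h import *
z=np.load("w1.npz");cw=(z["K"],z["d"],z["R"],z["t"])
ims={"top":cv2.imread("pics/a_top.png")[:,:,::-1],"scene":cv2.imread("pics/a_scene.png")[:,:,::-1],"wrist":z["im"]}
cals={"top":cal("top"),"scene":cal("scene"),"wrist":cw}
win={"top":(345,170,390,205),"scene":(270,225,320,270),"wrist":(325,235,375,290)}
S=8;masks={}
for n in ims:
    x0,y0,x1,y1=win[n];p=ims[n][y0:y1,x0:x1].astype(float)
    r=np.clip((p[:,:,0]-np.maximum(p[:,:,1],p[:,:,2]))/ (np.percentile((p[:,:,0]-np.maximum(p[:,:,1],p[:,:,2])),98)),0,1)
    masks[n]=(cv2.resize(r,None,fx=S,fy=S,interpolation=cv2.INTER_CUBIC)>.5); print(n,masks[n].sum()/S/S)
    ys,xs=np.where(masks[n]);print(xs.mean()/S+x0-.5,ys.mean()/S+y0-.5)
def V(p,o,th):
    R=np.array([[np.cos(th),-np.sin(th),0],[np.sin(th),np.cos(th),0],[0,0,1]]);return (R@np.array(p).T).T+[o[0],o[1],0]
def cyl(cx,y,zz):
    t=np.linspace(0,2*np.pi,24,endpoint=False)
    return np.array([(cx+s,y+10*np.cos(u),zz+10*np.sin(u)) for s in(-20,20) for u in t])
def iou(n,o,th,y,zz):
    P=V(cyl(-128.5,y,zz),o,th); q=proj(n,P,cals[n]); x0,y0=win[n][:2]
    h=cv2.convexHull(np.float32((q-[x0,y0]+.5)*S)); m=np.zeros(masks[n].shape,np.uint8);cv2.fillConvexPoly(m,np.int32(h),1);m=m>0
    return (m&masks[n]).sum()/(m|masks[n]).sum()
if __name__=="__main__":
    th=np.radians(98.5)
    for n in ims: 
        for dx in(-2,0,2):
            print(n,dx,[ (a,round(iou(n,(532.5+dx*np.cos(th),-68.0+dx*np.sin(th)),th,-32*np.sin(a),66+32*np.cos(a)),2)) for a in(.8,.95,1.1,1.25,1.4,1.6)])
E
python3 fk.py
```

```text
top 98.265625
368.2994315471458 182.58526792812847
scene 124.671875
292.7587260308309 248.06043990474996
wrist 355.125
348.0551852340725 264.4350635779655
top -2 [(0.8, np.float64(0.56)), (0.95, np.float64(0.72)), (1.1, np.float64(0.83)), (1.25, np.float64(0.82)), (1.4, np.float64(0.77)), (1.6, np.float64(0.77))]
top 0 [(0.8, np.float64(0.53)), (0.95, np.float64(0.67)), (1.1, np.float64(0.77)), (1.25, np.float64(0.75)), (1.4, np.float64(0.71)), (1.6, np.float64(0.71))]
top 2 [(0.8, np.float64(0.5)), (0.95, np.float64(0.62)), (1.1, np.float64(0.71)), (1.25, np.float64(0.69)), (1.4, np.float64(0.65)), (1.6, np.float64(0.65))]
scene -2 [(0.8, np.float64(0.42)), (0.95, np.float64(0.66)), (1.1, np.float64(0.82)), (1.25, np.float64(0.6)), (1.4, np.float64(0.44)), (1.6, np.float64(0.3))]
scene 0 [(0.8, np.float64(0.41)), (0.95, np.float64(0.66)), (1.1, np.float64(0.82)), (1.25, np.float64(0.64)), (1.4, np.float64(0.47)), (1.6, np.float64(0.33))]
scene 2 [(0.8, np.float64(0.39)), (0.95, np.float64(0.64)), (1.1, np.float64(0.82)), (1.25, np.float64(0.64)), (1.4, np.float64(0.48)), (1.6, np.float64(0.34))]
wrist -2 [(0.8, np.float64(0.49)), (0.95, np.float64(0.63)), (1.1, np.float64(0.73)), (1.25, np.float64(0.7)), (1.4, np.float64(0.61)), (1.6, np.float64(0.53))]
wrist 0 [(0.8, np.float64(0.49)), (0.95, np.float64(0.62)), (1.1, np.float64(0.73)), (1.25, np.float64(0.65)), (1.4, np.float64(0.55)), (1.6, np.float64(0.48))]
wrist 2 [(0.8, np.float64(0.48)), (0.95, np.float64(0.62)), (1.1, np.float64(0.7)), (1.25, np.float64(0.6)), (1.4, np.float64(0.5)), (1.6, np.float64(0.44))]
```

Emit:
drive_tool([
  {"dx": 16,"dy": -29,"dz": -10,"yaw": -0.6},
  {"dx": 16,"dy": -30,"dz": -20,"yaw": 0},
  {"dx": 16,"dy": -30,"dz": -30,"yaw": 0},
  {"dx": 16,"dy": -29,"dz": -30,"yaw": 0},
  {"dx": 0,"dy": 0,"dz": 0,"yaw": 0},
])

```text
t: 4.13
eef_pos: [577.0, -189.1, 151.6]
tcp_rot: [-3.137, -0.002, 1.718]
ft_force: [-1.5, 0.5, -1.1]
opening: 0.999
```

Emit:
drive_tool([
  {"dx": 0,"dy": 0,"dz": 0,"yaw": 0},
])

```text
t: 4.22
eef_pos: [576.6, -186.8, 155.3]
tcp_rot: [-3.14, -0.001, 1.719]
ft_force: [-0.1, -1.0, 0.5]
opening: 1.003
```

```bash
python3 - <<'E'
from h import *
for i in range(4):
    s=env.state(); print(s["eef_pos"].round(1),np.array(s["joints"]).round(4),np.array(s["qvel"]).round(3))
    c=cal("wrist"); im=env.read_camera("wrist")
np.savez("w2.npz",K=c[0],d=c[1],R=c[2],t=c[3],im=im); save("f_wrist",im)
E
```

```text
[ 576.6 -186.8  155.3] [-4.2230e-01  4.9110e-01  1.6352e+00  2.0000e-04  1.0175e+00 -5.7040e-01] [ 0.026 -0.057 -0.001  0.004  0.014  0.008]
[ 576.9 -186.2  156.7] [-4.2130e-01  4.8880e-01  1.6351e+00  3.0000e-04  1.0178e+00 -5.7020e-01] [ 0.014 -0.039 -0.003  0.001  0.003  0.   ]
[ 577.  -186.   157.6] [-4.2080e-01  4.8740e-01  1.6351e+00  3.0000e-04  1.0178e+00 -5.7030e-01] [ 0.006 -0.02   0.001 -0.001 -0.002 -0.001]
[ 577.1 -185.9  158. ] [-4.2070e-01  4.8670e-01  1.6351e+00  2.0000e-04  1.0177e+00 -5.7040e-01] [ 0.001 -0.011  0.001 -0.    -0.003 -0.003]
```

View pics/f_wrist.png

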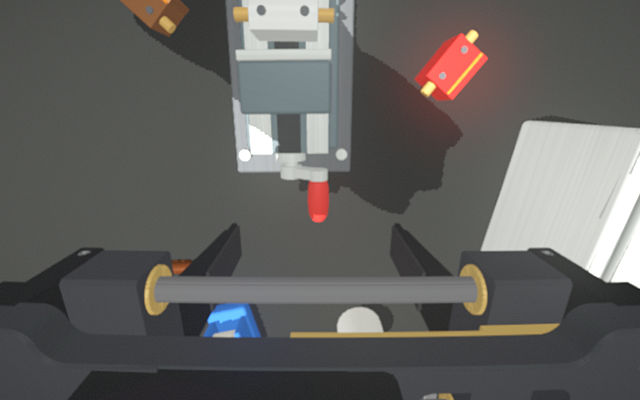

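```bash
cat > fk2.py <<'E'
import fk; from fk import *
z=np.load("w2.npz");cals["wrist"]=(z["K"],z["d"],z["R"],z["t"]);win["wrist"]=(295,165,340,232)
x0,y0,x1,y1=win["wrist"];p=z["im"][y0:y1,x0:x1].astype(float);r=p[:,:,0]-np.maximum(p[:,:,1],p[:,:,2]);r=r/np.percentile(r,97)
masks["wrist"]=cv2.resize(r,None,fx=S,fy=S,interpolation=cv2.INTER_CUBIC)>.4
ys,xs=np.where(masks["wrist"]);print("w2",xs.mean()/S+x0-.5,ys.mean()/S+y0-.5)
from scipy.optimize import minimize
def f(v,ns=("top","scene","wrist")):
    th=np.radians(98.5);dx=v[0];
    return -sum(iou(n,(532.5+dx*np.cos(th)-v[3]*np.sin(th),-68.0+dx*np.sin(th)+v[3]*np.cos(th)),th,v[1],v[2]) for n in ns)
for ns in (("top","scene","wrist"),("scene","wrist"),("top","wrist")):
    r=minimize(lambda v:f([v[0],v[1],v[2],0],ns),[0,-28,80],method="Nelder-Mead",options=dict(initial_simplex=[[0,-28,80],[3,-28,80],[0,-24,80],[0,-28,75]]));v=r.x
    th=np.radians(98.5);print(ns,r.x.round(1),r.fun,"world",V([[-130.5+v[0],v[1],v[2]]],(532.5,-68),th).round(1))
E
python3 fk2.py
```

```text
top 98.265625
368.2994315471458 182.58526792812847
scene 124.671875
292.7587260308309 248.06043990474996
wrist 355.125
348.0551852340725 264.4350635779655
w2 317.839583538689 200.39981025135535
('top', 'scene', 'wrist') [ -3.2 -28.9  83.1] -2.552889819323209 world [[ 580.8 -195.9   83.1]]
('scene', 'wrist') [ -2.4 -28.7  82.4] -1.6860672533306786 world [[ 580.5 -195.2   82.4]]
('top', 'wrist') [ -5.2 -29.2  76.5] -1.7564330144683613 world [[ 581.5 -197.9   76.5]]
```

Emit:
drive_tool([
  {"dx": 2,"dy": -5,"dz": -25,"yaw": 0},
  {"dx": 1,"dy": -5,"dz": -25,"yaw": 0},
  {"dx": 0,"dy": 0,"dz": -25,"yaw": 0},
  {"dx": 0,"dy": 0,"dz": -20,"yaw": 0},
  {"dx": 0,"dy": 0,"dz": 0,"yaw": 0},
])

```text
t: 4.83
eef_pos: [578.5, -195.8, 59.3]
tcp_rot: [-3.139, -0.002, 1.72]
ft_force: [-0.4, 0.6, 0.4]
opening: 0.999
```

Emit:
drive_tool([
  {"dx": 0,"dy": 0,"dz": 0,"yaw": 0},
  {"dx": 0,"dy": 0,"dz": 0,"yaw": 0},
])

```text
t: 5.0
eef_pos: [580.7, -197.1, 63.3]
tcp_rot: [3.139, 0.001, 1.72]
ft_force: [0.1, -0.5, 0.4]
opening: 0.998
```

Emit:
drive_tool([
  {"dx": 0,"dy": 0,"dz": 0,"yaw": 0},
  {"dx": 0,"dy": 0,"dz": 0,"yaw": 0},
  {"dx": 0,"dy": 0,"dz": 0,"yaw": 0},
  {"dx": 0,"dy": 0,"dz": 0,"yaw": 0},
  {"dx": 0,"dy": 0,"dz": 0,"yaw": 0},
], grip=0)

```text
t: 5.42
eef_pos: [580.0, -197.4, 61.7]
tcp_rot: [3.141, 0.0, 1.719]
ft_force: [0.8, -0.6, 0.1]
opening: 0.708
```

Emit:
drive_tool([
  {"dx": 0,"dy": 0,"dz": 0,"yaw": 0},
  {"dx": 0,"dy": 0,"dz": 0,"yaw": 0},
  {"dx": 0,"dy": 0,"dz": 0,"yaw": 0},
])

```text
t: 5.67
eef_pos: [579.8, -197.3, 61.3]
tcp_rot: [-3.142, -0.0, 1.719]
ft_force: [-0.1, 0.2, -0.2]
opening: 0.495
```

```bash
python3 - <<'E'
from h import *
im=env.read_camera("wrist"); save("g_wrist",im); s=env.state();print(s["eef_pos"].round(1),s["ft_force"].round(1),s["opening"],s["tcp_rot"])
a=env.read_camera("scene");cv2.imwrite("pics/g_scene.png",cv2.resize(a[150:290,220:420],None,fx=3,fy=3)[:,:,::-1])
E
```

```text
[ 579.9 -197.3   61.3] [ 0.3 -0.2 -0.4] 0.45791614932227215 [3.14154634e+00 4.92304232e-07 1.71885229e+00]
```

View pics/g_wrist.png

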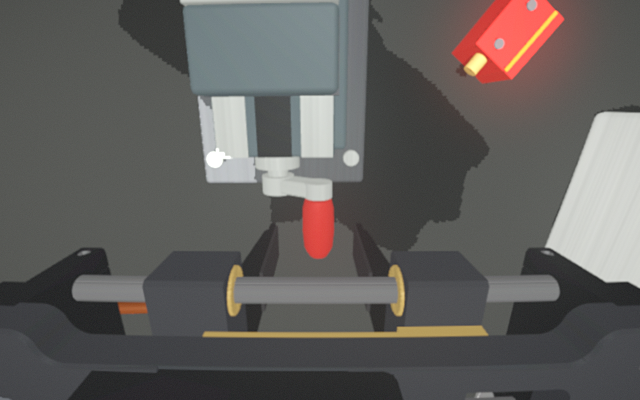

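Emit:
drive_tool([
  {"dx": 0,"dy": 0,"dz": 0,"yaw": 0},
  {"dx": 0,"dy": 0,"dz": 0,"yaw": 0},
  {"dx": 0,"dy": 0,"dz": 0,"yaw": 0},
  {"dx": 0,"dy": 0,"dz": 0,"yaw": 0},
  {"dx": 0,"dy": 0,"dz": 0,"yaw": 0},
])

```text
t: 6.18
eef_pos: [579.8, -197.3, 61.3]
tcp_rot: [3.142, -0.0, 1.719]
ft_force: [0.2, -0.4, 0.8]
opening: 0.066
```

```bash
python3 - <<'E'
from h import *
c=cal("wrist");im=env.read_camera("wrist"); save("h_wrist",im); s=env.state();print(s["eef_pos"].round(1),s["ft_force"].round(1),s["opening"],s["tcp_rot"])
print(proj("wrist",[s["eef_pos"],s["eef_pos"]+[0,0,19]],c))
a0=1.08;d=np.radians(24);th=np.radians(98.5)
vy=np.array([-np.sin(th),np.cos(th)])
a=a0;pos=np.zeros(3);tot=0
while a<13.4:
    an=min(a+d,13.4)
    D=np.r_[vy*(-32*(np.sin(an)-np.sin(a))),32*(np.cos(an)-np.cos(a))]
    print(round(an,2),D.round(1)); a=an
E
```

```text
[ 579.9 -197.3   61.3] [-0.1 -0.  -0.6] 0.029828365781967268 [3.14148825e+00 1.96544185e-06 1.71885821e+00]
[[316.11632675 220.50659966]
 [316.18652306 230.75523409]]
1.5 [  3.7   0.5 -12.8]
1.92 [ -1.8  -0.3 -13.2]
2.34 [ -7.   -1.  -11.3]
2.76 [-10.9  -1.6  -7.5]
3.17 [-13.   -1.9  -2.3]
3.59 [-12.8  -1.9   3.2]
4.01 [-10.4  -1.6   8.2]
4.43 [-6.2 -0.9 11.7]
4.85 [-0.9 -0.1 13.3]
5.27 [ 4.5  0.7 12.5]
5.69 [9.1 1.4 9.6]
6.11 [12.2  1.8  5. ]
6.53 [13.2  2.  -0.4]
6.94 [11.8  1.8 -5.8]
7.36 [  8.5   1.3 -10.2]
7.78 [  3.7   0.5 -12.8]
8.2 [ -1.8  -0.3 -13.2]
8.62 [ -7.   -1.  -11.3]
9.04 [-10.9  -1.6  -7.5]
9.46 [-13.   -1.9  -2.3]
9.88 [-12.8  -1.9   3.2]
10.3 [-10.4  -1.6   8.2]
10.71 [-6.2 -0.9 11.7]
11.13 [-0.9 -0.1 13.3]
11.55 [ 4.5  0.7 12.5]
11.97 [9.1 1.4 9.6]
12.39 [12.2  1.8  5. ]
12.81 [13.2  2.  -0.4]
13.23 [11.8  1.8 -5.8]
13.4 [ 4.   0.6 -3.7]
```

View pics/h_wrist.png

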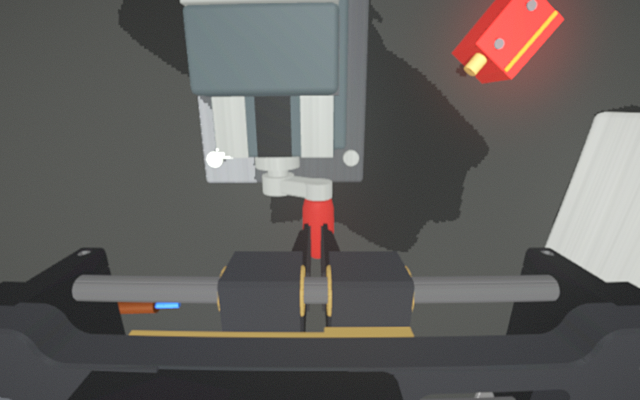

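```bash
python3 - <<'E'
from h import *
th=np.radians(98.5);o=np.array([532.5,-68,0]);R=np.array([[np.cos(th),-np.sin(th),0],[np.sin(th),np.cos(th),0],[0,0,1]])
V=lambda p:o+R@np.array(p,float)
c=cal("wrist");im=env.read_camera("wrist")
print(-c[2].T@c[3],c[2])
for p in[(-115,-65,30),(-115,65,30),(-102,0,66),(-108,0,66)]:print(p,proj("wrist",V(p),c).round(1))
for a in(.9,1.1,1.3,1.6,1.9,2.06,2.2):
    y,z=-32*np.sin(a),66+32*np.cos(a)
    print(a,[proj("wrist",V(p),c)[0].round(1) for p in[(-108.5,y-10,z),(-108.5,y+10,z),(-148.5,y-10,z),(-148.5,y+10,z)]])
cv2.imwrite("pics/i.png",cv2.resize(im[150:290,240:400],None,fx=5,fy=4.2*5/4.2)[:600,:,::-1])
E
```

```text
[ 567.72556659 -119.2726441   263.87468163] [[ 9.89168835e-01  1.46782199e-01 -3.77654594e-05]
 [ 1.40875889e-01 -9.49293749e-01  2.81061135e-01]
 [ 4.12189210e-02 -2.78022235e-01 -9.59689865e-01]]
(-115, -65, 30) [[361.4 183.9]]
(-115, 65, 30) [[203.6 184.1]]
(-102, 0, 66) [[275.9 178.5]]
(-108, 0, 66) [[276.3 186.9]]
0.9 [array([327.8, 195.7]), array([296.1, 195.7]), array([327.1, 252.9]), array([297.3, 252.9])]
1.1 [array([332.8, 193.3]), array([302. , 193.3]), array([331.8, 249.2]), array([302.8, 249.2])]
1.3 [array([335.7, 190.8]), array([305.8, 190.9]), array([334.7, 245.3]), array([306.4, 245.4])]
1.6 [array([336.5, 187.2]), array([307.9, 187.2]), array([335.4, 239.6]), array([308.3, 239.6])]
1.9 [array([333.3, 183.9]), array([305.9, 183.9]), array([332.4, 234.4]), array([306.4, 234.4])]
2.06 [array([330.2, 182.4]), array([303.3, 182.4]), array([329.5, 232. ]), array([304., 232.])]
2.2 [array([326.8, 181.2]), array([300.4, 181.2]), array([326.3, 230. ]), array([301.2, 230.1])]
```

View pics/i.png

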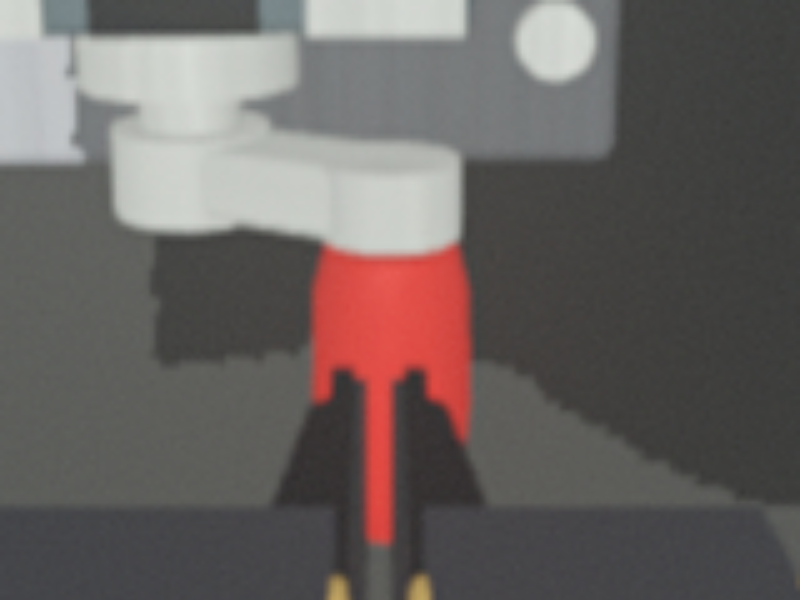

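View pics/g_scene.png

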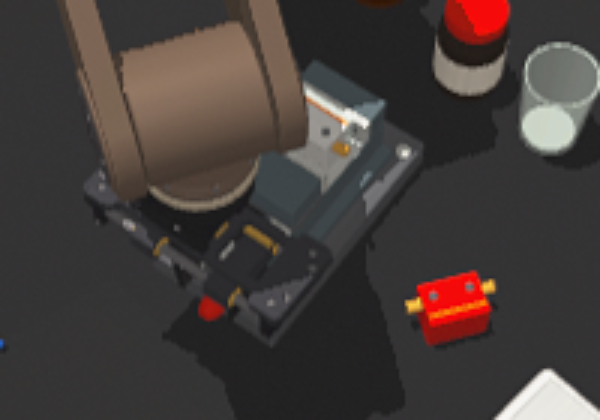

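```bash
python3 - <<'E'
from h import *
z=np.load("w2.npz");c=(z["K"],z["d"],z["R"],z["t"]);C=-c[2].T@c[3]
tcp=np.array([577.1,-185.9,158.]);th=1.719
fx=np.array([np.cos(th),np.sin(th),0]);ty=np.array([np.sin(th),-np.cos(th),0])
for f in(-10,0,10):
  for h in(0,15,19,32,40):
    print(f,h,[proj("wrist",tcp+fx*f+ty*s+[0,0,h],c)[0].round(0) for s in(-47.5,47.5)])
cv2.imwrite("pics/j.png",cv2.resize(z["im"][190:310,170:330],None,fx=5,fy=5)[:,:,::-1])
E
```

```text
-10 0 [array([253., 233.]), array([380., 233.])]
-10 15 [array([248., 242.]), array([384., 242.])]
-10 19 [array([247., 244.]), array([385., 244.])]
-10 32 [array([243., 253.]), array([390., 253.])]
-10 40 [array([240., 259.]), array([393., 259.])]
0 0 [array([252., 220.]), array([380., 220.])]
0 15 [array([247., 228.]), array([385., 228.])]
0 19 [array([246., 231.]), array([386., 231.])]
0 32 [array([241., 239.]), array([391., 239.])]
0 40 [array([238., 244.]), array([394., 244.])]
10 0 [array([251., 208.]), array([381., 208.])]
10 15 [array([246., 215.]), array([386., 215.])]
10 19 [array([245., 217.]), array([387., 217.])]
10 32 [array([240., 224.]), array([392., 224.])]
10 40 [array([237., 229.]), array([396., 229.])]
```

View pics/j.png

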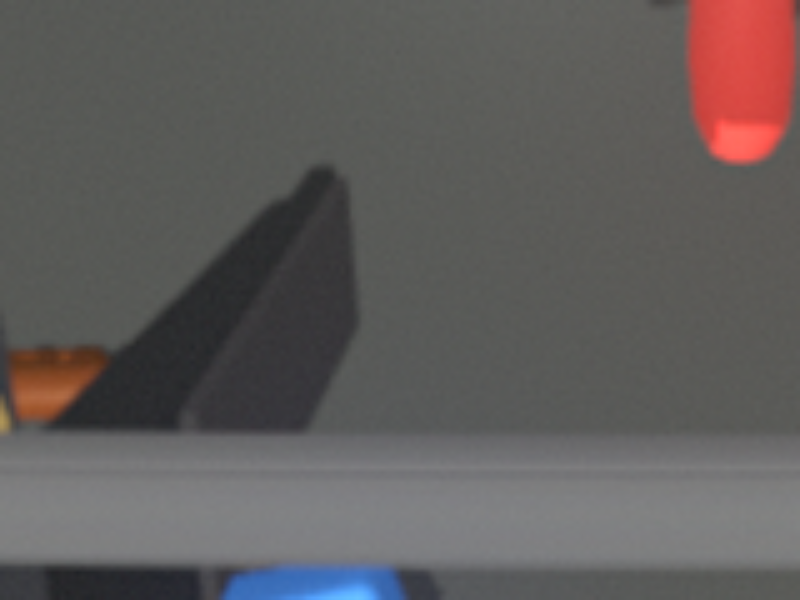

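```bash
python3 - <<'E'
from h import *
print(env.grip_point_offset,[a for a in dir(env) if not a.startswith("_")]); s=env.state();print(s["eef_pos"],s["opening"])
# FK-free: camera relative to tcp at each saved picture
E
```

```text
18.8 ['IKError', 'calibration', 'grip_point_offset', 'job_done', 'place_of', 'read_camera', 'state', 'trace']
[ 579.84604579 -197.2769347    61.29164357] 0.015736680659914647
```

The knob, hub and vise match the model in this view. The closed fingers lie above the knob at pixel (318,228), though, and the opening has reached 0.016. So the fingers physically end about 32 mm above the reported TCP. I'll open, go 30 mm lower and close again.

Emit:
drive_tool([
  {"dx": 0,"dy": 0,"dz": 3,"yaw": 0},
  {"dx": 0,"dy": 0,"dz": 0,"yaw": 0},
  {"dx": 0,"dy": 0,"dz": 0,"yaw": 0},
  {"dx": 0,"dy": 0,"dz": 0,"yaw": 0},
  {"dx": 0,"dy": 0,"dz": 0,"yaw": 0},
], grip=0.5)

```text
t: 6.7
eef_pos: [579.9, -197.3, 64.3]
tcp_rot: [3.142, -0.0, 1.719]
ft_force: [0.1, 0.6, -0.2]
opening: 0.309
```

Emit:
drive_tool([
  {"dx": 0,"dy": 0,"dz": 0,"yaw": 0},
  {"dx": 0,"dy": 0,"dz": -8,"yaw": 0},
  {"dx": 0,"dy": 0,"dz": -8,"yaw": 0},
])

```text
t: 6.95
eef_pos: [580.0, -197.3, 47.9]
tcp_rot: [3.141, 0.0, 1.719]
ft_force: [0.1, -0.4, -0.3]
opening: 0.482
```

Emit:
drive_tool([
  {"dx": 0,"dy": 0,"dz": -8,"yaw": 0},
  {"dx": 0,"dy": 0,"dz": -7,"yaw": 0},
  {"dx": 0,"dy": 0,"dz": 0,"yaw": 0},
])

```text
t: 7.2
eef_pos: [579.0, -196.9, 31.3]
tcp_rot: [-3.139, -0.002, 1.719]
ft_force: [0.2, 0.2, -0.3]
opening: 0.496
```

```bash
python3 - <<'E'
from h import *
c=cal("wrist");im=env.read_camera("wrist"); s=env.state();print(s["eef_pos"].round(1),s["ft_force"].round(1),s["opening"])
save("k",cv2.resize(im[130:290,220:420],None,fx=3.5,fy=3.5))
E
```

```text
[ 579.4 -197.    32.1] [ 0.7  0.8 -0.2] 0.49807406862691384
```

View pics/k.png

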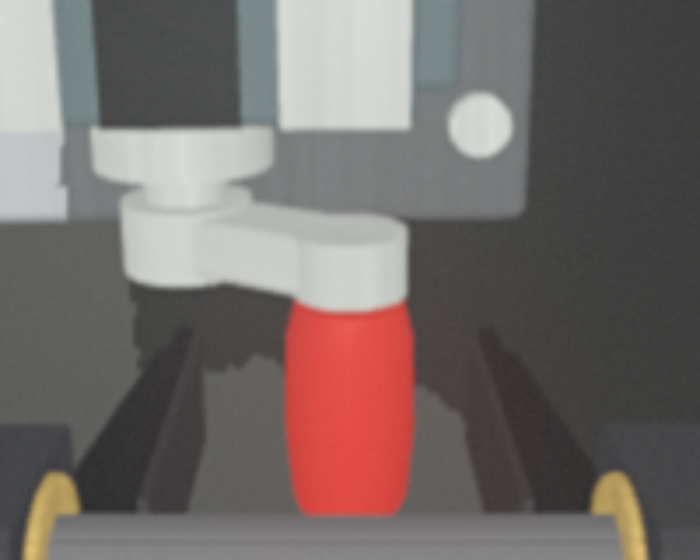

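Emit:
drive_tool([
  {"dx": 0,"dy": 0,"dz": 0,"yaw": 0},
  {"dx": 0,"dy": 0,"dz": 0,"yaw": 0},
  {"dx": 0,"dy": 0,"dz": 0,"yaw": 0},
  {"dx": 0,"dy": 0,"dz": 0,"yaw": 0},
  {"dx": 0,"dy": 0,"dz": 0,"yaw": 0},
], grip=0)

```text
t: 7.67
eef_pos: [580.7, -197.5, 33.8]
tcp_rot: [3.14, 0.001, 1.719]
ft_force: [3.3, 2.3, 0.9]
opening: 0.21
```

Emit:
drive_tool([
  {"dx": 0,"dy": 0,"dz": 0,"yaw": 0},
  {"dx": 0,"dy": 0,"dz": 0,"yaw": 0},
])

```text
t: 7.83
eef_pos: [580.7, -197.4, 33.8]
tcp_rot: [3.14, 0.001, 1.719]
ft_force: [4.5, 1.1, 2.6]
opening: 0.208
```

```bash
python3 - <<'E'
from h import *
c=cal("wrist");im=env.read_camera("wrist"); s=env.state();print(s["eef_pos"].round(1),s["ft_force"].round(1),s["opening"])
save("l",cv2.resize(im[130:290,220:420],None,fx=3.5,fy=3.5))
E
```

```text
[ 580.7 -197.4   33.8] [4.4 0.4 2. ] 0.20405825521083867
```

View pics/l.png

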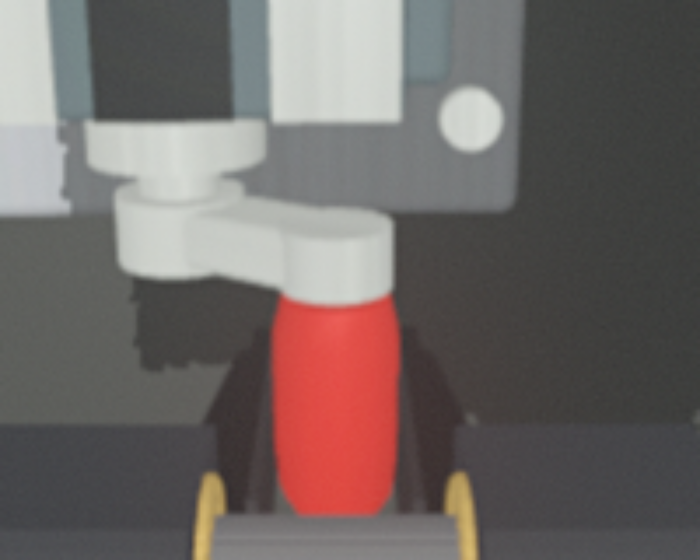

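The pinch is good: opening 0.204, which is the 20 mm knob. I'll start cranking.

Emit:
drive_tool([
  {"dx": 3.7,"dy": 0.5,"dz": -12.8,"yaw": 0},
  {"dx": -1.8,"dy": -0.3,"dz": -13.2,"yaw": 0},
  {"dx": 0,"dy": 0,"dz": 0,"yaw": 0},
])

```text
t: 8.13
eef_pos: [583.9, -197.1, 5.9]
tcp_rot: [3.137, 0.001, 1.718]
ft_force: [15.9, 3.4, -9.4]
opening: 0.207
```

Emit:
drive_tool([
  {"dx": -5.5,"dy": -1.0,"dz": -11.3,"yaw": 0},
  {"dx": -10.9,"dy": -1.6,"dz": -7.5,"yaw": 0},
  {"dx": 0,"dy": 0,"dz": 0,"yaw": 0},
  {"dx": 0,"dy": 0,"dz": 0,"yaw": 0},
])

```text
t: 8.47
eef_pos: [564.4, -199.9, -13.5]
tcp_rot: [-3.14, -0.001, 1.719]
ft_force: [5.0, -4.2, -18.6]
opening: 0.207
```

```bash
python3 - <<'E'
from h import *
c=cal("wrist");im=env.read_camera("wrist"); s=env.state();print(s["eef_pos"].round(1),s["ft_force"].round(1),s["opening"])
save("m",cv2.resize(im[130:290,220:420],None,fx=3.5,fy=3.5))
E
```

```text
[ 564.5 -199.9  -13.4] [  4.8  -5.6 -19. ] 0.209056241672562
```

View pics/m.png

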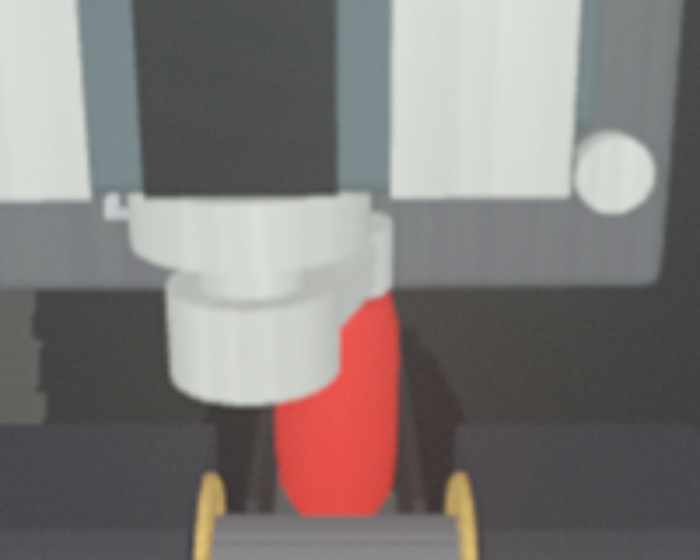

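```bash
python3 - <<'E'
import numpy as np
P=lambda a:np.array([553.9+31.65*np.sin(a),-201.4+4.73*np.sin(a),16.75+32*np.cos(a)])
cmd=np.array([565.4,-199.7,-11.5])
A=np.r_[np.arange(2.8+.4,12.7,.4),12.8,12.95,13.1,13.25]
for i,a in enumerate(A):
    d=(P(a)-cmd).round(1);cmd=cmd+d;print(round(a,2),d.tolist(),"" if i%5<4 else "\n",(cmd).round(1))
E
```

```text
3.2 [-13.3, -2.0, -3.7]  [ 552.1 -201.7  -15.2]
3.6 [-12.2, -1.8, 3.3]  [ 539.9 -203.5  -11.9]
4.0 [-10.0, -1.5, 7.7]  [ 529.9 -205.    -4.2]
4.4 [-6.1, -0.9, 11.1]  [ 523.8 -205.9    6.9]
4.8 [-1.4, -0.2, 12.6] 
 [ 522.4 -206.1   19.5]
5.2 [3.5, 0.5, 12.2]  [ 525.9 -205.6   31.7]
5.6 [8.0, 1.2, 9.9]  [ 533.9 -204.4   41.6]
6.0 [11.2, 1.7, 5.9]  [ 545.1 -202.7   47.5]
6.4 [12.5, 1.9, 1.0]  [ 557.6 -200.8   48.5]
6.8 [11.9, 1.7, -3.9] 
 [ 569.5 -199.1   44.6]
7.2 [9.5, 1.5, -8.4]  [ 579.  -197.6   36.2]
7.6 [5.5, 0.8, -11.4]  [ 584.5 -196.8   24.8]
8.0 [0.7, 0.1, -12.7]  [ 585.2 -196.7   12.1]
8.4 [-4.3, -0.7, -12.0]  [ 5.809e+02 -1.974e+02  1.000e-01]
8.8 [-8.5, -1.2, -9.3] 
 [ 572.4 -198.6   -9.2]
9.2 [-11.4, -1.7, -5.2]  [ 561.  -200.3  -14.4]
9.6 [-12.6, -1.9, -0.4]  [ 548.4 -202.2  -14.8]
10.0 [-11.7, -1.8, 4.7]  [ 536.7 -204.   -10.1]
10.4 [-9.0, -1.3, 8.9]  [ 527.7 -205.3   -1.2]
10.8 [-4.8, -0.7, 11.7] 
 [ 522.9 -206.    10.5]
11.2 [0.0, -0.0, 12.7]  [ 522.9 -206.    23.2]
11.6 [5.0, 0.7, 11.7]  [ 527.9 -205.3   34.9]
12.0 [9.0, 1.4, 8.9]  [ 536.9 -203.9   43.8]
12.4 [11.8, 1.7, 4.5]  [ 548.7 -202.2   48.3]
12.8 [12.5, 1.9, -0.4] 
 [ 561.2 -200.3   47.9]
12.95 [4.5, 0.7, -1.5]  [ 565.7 -199.6   46.4]
13.1 [4.3, 0.6, -2.1]  [ 570.  -199.    44.3]
13.25 [3.9, 0.6, -2.7]  [ 573.9 -198.4   41.6]
```

Emit:
drive_tool([
  {"dx": -13.3,"dy": -2.0,"dz": -3.7,"yaw": 0},
  {"dx": -12.2,"dy": -1.8,"dz": 3.3,"yaw": 0},
  {"dx": -10.0,"dy": -1.5,"dz": 7.7,"yaw": 0},
  {"dx": -6.1,"dy": -0.9,"dz": 11.1,"yaw": 0},
  {"dx": -1.4,"dy": -0.2,"dz": 12.6,"yaw": 0},
])

```text
t: 8.93
eef_pos: [522.5, -206.4, 19.6]
tcp_rot: [3.14, 0.0, 1.718]
ft_force: [15.6, 4.8, -5.6]
opening: 0.208
```

Emit:
drive_tool([
  {"dx": 0,"dy": 0,"dz": 0,"yaw": 0},
  {"dx": 0,"dy": 0,"dz": 0,"yaw": 0},
])

```text
t: 9.1
eef_pos: [522.9, -206.3, 20.1]
tcp_rot: [3.14, 0.001, 1.719]
ft_force: [4.5, 0.2, 0.0]
opening: 0.205
```

Tracking precisely. I'll continue.

Emit:
drive_tool([
  {"dx": 3.5,"dy": 0.5,"dz": 12.2,"yaw": 0},
  {"dx": 8.0,"dy": 1.2,"dz": 9.9,"yaw": 0},
  {"dx": 11.2,"dy": 1.7,"dz": 5.9,"yaw": 0},
  {"dx": 12.5,"dy": 1.9,"dz": 1.0,"yaw": 0},
  {"dx": 11.9,"dy": 1.7,"dz": -3.9,"yaw": 0},
])

```text
t: 9.52
eef_pos: [569.2, -199.1, 44.5]
tcp_rot: [-3.14, -0.0, 1.719]
ft_force: [-3.5, 0.7, -2.2]
opening: 0.207
```

Emit:
drive_tool([
  {"dx": 0,"dy": 0,"dz": 0,"yaw": 0},
  {"dx": 0,"dy": 0,"dz": 0,"yaw": 0},
])

```text
t: 9.68
eef_pos: [570.0, -199.0, 43.9]
tcp_rot: [3.141, 0.0, 1.719]
ft_force: [3.1, 1.0, 1.7]
opening: 0.209
```

Emit:
drive_tool([
  {"dx": 9.5,"dy": 1.5,"dz": -8.4,"yaw": 0},
  {"dx": 5.5,"dy": 0.8,"dz": -11.4,"yaw": 0},
  {"dx": 0.7,"dy": 0.1,"dz": -12.7,"yaw": 0},
  {"dx": -4.3,"dy": -0.7,"dz": -12.0,"yaw": 0},
  {"dx": -8.5,"dy": -1.2,"dz": -9.3,"yaw": 0},
])

```text
t: 10.1
eef_pos: [571.9, -198.5, -11.0]
tcp_rot: [-3.141, -0.0, 1.72]
ft_force: [-6.3, -0.2, 15.0]
opening: 0.207
```

Emit:
drive_tool([
  {"dx": -11.4,"dy": -1.7,"dz": -5.2,"yaw": 0},
  {"dx": -12.6,"dy": -1.9,"dz": -0.4,"yaw": 0},
  {"dx": -11.7,"dy": -1.8,"dz": 4.7,"yaw": 0},
  {"dx": -9.0,"dy": -1.3,"dz": 8.9,"yaw": 0},
  {"dx": -4.8,"dy": -0.7,"dz": 11.7,"yaw": 0},
])

```text
t: 10.52
eef_pos: [523.0, -206.3, 9.8]
tcp_rot: [3.14, 0.001, 1.718]
ft_force: [14.9, 4.5, 0.0]
opening: 0.207
```

Emit:
drive_tool([
  {"dx": 0,"dy": 0,"dz": 12.7,"yaw": 0},
  {"dx": 5.0,"dy": 0.7,"dz": 11.7,"yaw": 0},
  {"dx": 9.0,"dy": 1.4,"dz": 8.9,"yaw": 0},
  {"dx": 11.8,"dy": 1.7,"dz": 4.5,"yaw": 0},
  {"dx": 0,"dy": 0,"dz": 0,"yaw": 0},
])

```text
t: 10.93
eef_pos: [549.5, -202.2, 47.6]
tcp_rot: [3.141, 0.0, 1.719]
ft_force: [1.3, -1.1, 4.5]
opening: 0.21
```

Now 12.4 rad. I'll do the last part slowly.

Emit:
drive_tool([
  {"dx": 6.3,"dy": 1.0,"dz": 0.3,"yaw": 0},
  {"dx": 6.2,"dy": 0.9,"dz": -0.7,"yaw": 0},
  {"dx": 4.5,"dy": 0.7,"dz": -1.5,"yaw": 0},
  {"dx": 0,"dy": 0,"dz": 0,"yaw": 0},
  {"dx": 0,"dy": 0,"dz": 0,"yaw": 0},
])

```text
t: 11.35
eef_pos: [565.2, -199.8, 46.0]
tcp_rot: [-3.141, 0.0, 1.719]
ft_force: [-1.7, -0.4, 8.0]
opening: 0.209
```

Emit:
drive_tool([
  {"dx": 4.3,"dy": 0.6,"dz": -2.1,"yaw": 0},
  {"dx": 0,"dy": 0,"dz": 0,"yaw": 0},
  {"dx": 0,"dy": 0,"dz": 0,"yaw": 0},
])

```text
t: 11.6
eef_pos: [569.2, -199.2, 44.1]
tcp_rot: [-3.141, 0.0, 1.719]
ft_force: [-2.4, -0.1, 10.7]
opening: 0.207
```

Emit:
drive_tool([
  {"dx": 2.5,"dy": 0.4,"dz": -1.5,"yaw": 0},
  {"dx": 0,"dy": 0,"dz": 0,"yaw": 0},
  {"dx": 0,"dy": 0,"dz": 0,"yaw": 0},
])

```text
t: 11.85
eef_pos: [569.7, -199.2, 43.0]
tcp_rot: [-3.137, -0.001, 1.719]
ft_force: [-14.6, -4.5, 20.8]
opening: 0.206
```

Emit:
drive_tool([
  {"dx": 2,"dy": 0.3,"dz": -1.4,"yaw": 0},
  {"dx": 0,"dy": 0,"dz": 0,"yaw": 0},
  {"dx": 0,"dy": 0,"dz": 0,"yaw": 0},
])

```text
t: 12.1
eef_pos: [569.9, -199.0, 41.3]
tcp_rot: [-3.134, -0.002, 1.72]
ft_force: [-24.4, -7.9, 22.7]
opening: 0.205
```

Emit:
drive_tool([
  {"dx": 0,"dy": 0,"dz": 0,"yaw": 0},
  {"dx": 0,"dy": 0,"dz": 0,"yaw": 0},
  {"dx": 0,"dy": 0,"dz": 0,"yaw": 0},
  {"dx": -2,"dy": 0,"dz": 0,"yaw": 0},
  {"dx": -3,"dy": 0,"dz": 0,"yaw": 0},
], grip=1)

```text
t: 12.52
eef_pos: [568.7, -198.2, 40.5]
tcp_rot: [-3.141, -0.001, 1.719]
ft_force: [0.2, 0.2, -0.1]
opening: 0.505
```

Emit:
drive_tool([
  {"dx": 0,"dy": 0,"dz": 10,"yaw": 0},
  {"dx": 0,"dy": 0,"dz": 15,"yaw": 0},
  {"dx": 0,"dy": 0,"dz": 25,"yaw": 0},
  {"dx": 0,"dy": 0,"dz": 30,"yaw": 0},
  {"dx": 0,"dy": 0,"dz": 35,"yaw": 0},
])

```text
t: 12.93
eef_pos: [568.9, -197.8, 157.2]
tcp_rot: [-3.14, -0.001, 1.719]
ft_force: [0.5, -0.4, -1.2]
opening: 0.85
```

Emit:
drive_tool([
  {"dx": -8,"dy": 25,"dz": 35,"yaw": 0},
  {"dx": -8,"dy": 30,"dz": 35,"yaw": 0},
  {"dx": -8,"dy": 30,"dz": 30,"yaw": 0},
  {"dx": -4,"dy": 15,"dz": 10,"yaw": 0},
  {"dx": 0,"dy": 0,"dz": 0,"yaw": 0},
])

```text
t: 13.35
eef_pos: [543.1, -101.5, 263.2]
tcp_rot: [3.137, 0.002, 1.721]
ft_force: [-0.4, -0.1, 0.2]
opening: 0.999
```

```bash
python3 - <<'E'
from h import *
s=env.state();print(s["eef_pos"].round(1),s["ft_force"].round(1),s["opening"],s["qvel"].round(3),s["t"])
env.read_camera("wrist");env.read_camera("wrist");env.read_camera("wrist")
c=cal("wrist");im=env.read_camera("wrist");np.savez("w4.npz",K=c[0],d=c[1],R=c[2],t=c[3],im=im); s=env.state();print(s["eef_pos"].round(1),s["tcp_rot"],s["qvel"].round(3))
save("n_wrist",im)
for q in("cell","glue_line"):
    print(q,[(np.round(r["pixel"],1),round(r["conf"],2)) for r in env.place_of(q,"wrist")])
E
```

```text
[ 543.1 -101.5  263.2] [-0.4 -0.1  0.2] 0.9993605074403188 [-0.048  0.071  0.022 -0.014 -0.051 -0.046] 13.35
[ 542.8 -104.5  258.4] [-3.13973205e+00 -7.60522055e-04  1.71844504e+00] [-0.009  0.01  -0.002 -0.001  0.005  0.002]
cell [(array([422.8, 140.5]), 0.67), (array([215.6,  92.8]), 0.64), (array([312.7, 113.5]), 0.61), (array([268.6, 333.7]), 0.22)]
glue_line [(array([440. , 144.1]), 0.83), (array([314.5, 102.7]), 0.78), (array([213.3,  86.2]), 0.72)]
```

View pics/n_wrist.png

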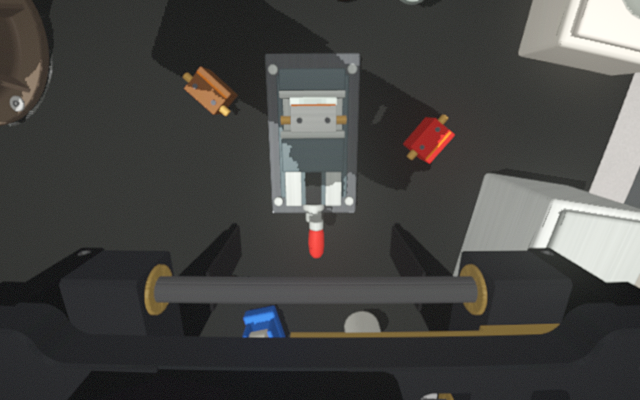

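```bash
python3 - <<'E'
from h import *
z=np.load("w4.npz");c=(z["K"],z["d"],z["R"],z["t"]);im=z["im"]
x0,y0,S=255,45,5
big=cv2.resize(im[y0:y0+120,x0:x0+115],None,fx=S,fy=S,interpolation=cv2.INTER_CUBIC)
th=np.radians(98.5);o=np.array([532.5,-68,0]);R=np.array([[np.cos(th),-np.sin(th),0],[np.sin(th),np.cos(th),0],[0,0,1]])
V=lambda p:o+R@np.array(p,float)
def pl(P,col): cv2.polylines(big,[np.int32(np.round((proj("wrist",[V(p) for p in P],c)-[x0,y0]+.5)*S))],True,col,1)
pl([(-115,-65,30),(115,-65,30),(115,65,30),(-115,65,30)],(0,255,0))
pl([(58,-38,108),(90,-38,108),(90,38,108),(58,38,108)],(255,255,0))
pl([(20,-26,118),(58,-26,118),(58,26,118),(20,26,118)],(255,0,255))
save("o",big)
p=im.astype(float);m=(p[:,:,0]-p[:,:,2]>35)&(p[:,:,0]>p[:,:,1]+15)
m[:, :]&=False | m
ys,xs=np.where(m[90:115,285:340]);print(np.c_[xs+285,ys+90].tolist()[:80])
E
```

```text
[[291, 104], [292, 104], [293, 104], [294, 104], [295, 104], [296, 104], [297, 104], [298, 104], [299, 104], [300, 104], [301, 104], [302, 104], [303, 104], [304, 104], [305, 104], [306, 104], [307, 104], [308, 104], [309, 104], [310, 104], [311, 104], [312, 104], [313, 104], [314, 104], [315, 104], [316, 104], [317, 104], [318, 104], [319, 104], [320, 104], [321, 104], [322, 104], [323, 104], [324, 104], [325, 104], [326, 104], [327, 104], [328, 104], [329, 104], [330, 104], [331, 104], [332, 104], [333, 104], [334, 104], [335, 104], [291, 105], [292, 105], [293, 105], [294, 105], [295, 105], [296, 105], [297, 105], [298, 105], [299, 105], [300, 105], [301, 105], [302, 105], [303, 105], [304, 105], [305, 105], [306, 105], [307, 105], [308, 105], [309, 105], [310, 105], [311, 105], [312, 105], [313, 105], [314, 105], [315, 105], [316, 105], [317, 105], [318, 105], [319, 105], [320, 105], [321, 105], [322, 105], [323, 105], [324, 105], [325, 105]]
```

View pics/o.png

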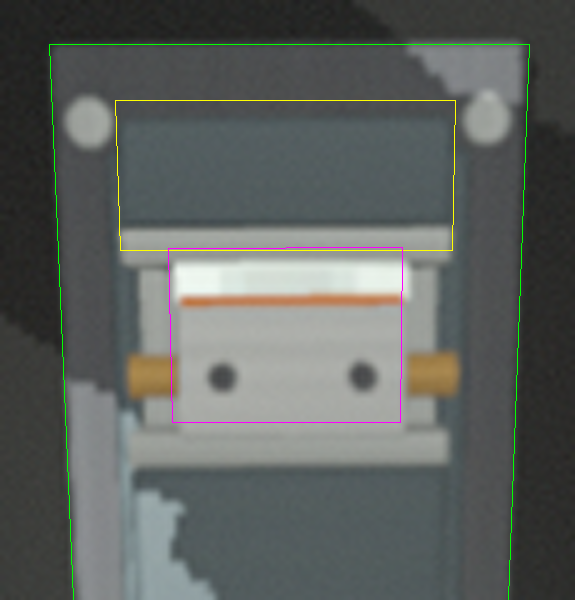

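The picture shows the knob near the top, just right of the screw, with the jaws closed on the silver cell. Next I'll go to the lamp.

Emit:
drive_tool([
  {"dx": -8,"dy": 35,"dz": 8,"yaw": -6.5},
  {"dx": -8,"dy": 35,"dz": 8,"yaw": -6.5},
  {"dx": -8,"dy": 35,"dz": 8,"yaw": -6.5},
  {"dx": -8,"dy": 35,"dz": 8,"yaw": -6.5},
  {"dx": -8,"dy": 35,"dz": 8,"yaw": -6.5},
])

```text
t: 14.07
eef_pos: [502.6, 71.9, 299.2]
tcp_rot: [-3.14, 0.001, 1.145]
ft_force: [1.7, 0.6, 0.9]
opening: 0.999
```

Emit:
drive_tool([
  {"dx": -9,"dy": 35,"dz": 0,"yaw": -6.5},
  {"dx": -9,"dy": 35,"dz": 0,"yaw": -6.5},
  {"dx": -9,"dy": 35,"dz": 0,"yaw": -6.5},
  {"dx": -9,"dy": 35,"dz": 0,"yaw": -6.5},
  {"dx": -9,"dy": 35,"dz": 0,"yaw": -6.5},
])

```text
t: 14.48
eef_pos: [458.1, 246.0, 298.9]
tcp_rot: [-3.141, 0.001, 0.582]
ft_force: [0.3, -0.2, 0.2]
opening: 0.996
```

Emit:
drive_tool([
  {"dx": -9,"dy": 35,"dz": 0,"yaw": -6.5},
  {"dx": -9,"dy": 30,"dz": 0,"yaw": -6.5},
  {"dx": 0,"dy": 0,"dz": 0,"yaw": 0},
  {"dx": 0,"dy": 0,"dz": 0,"yaw": 0},
  {"dx": 0,"dy": 0,"dz": 0,"yaw": 0},
])

```text
t: 14.9
eef_pos: [440.7, 309.3, 299.0]
tcp_rot: [3.141, 0.001, 0.363]
ft_force: [-0.3, -1.0, 0.6]
opening: 1.0
```

```bash
python3 - <<'E'
from h import *
c=cal("wrist");s=env.state();im=env.read_camera("wrist");np.savez("w5.npz",K=c[0],d=c[1],R=c[2],t=c[3],im=im);print(s["eef_pos"].round(1),s["tcp_rot"],s["qvel"].round(3),s["joints"].round(2))
save("p_wrist",im)
t=env.read_camera("top");sc=env.read_camera("scene");save("p_top",t);save("p_scene",sc)
tops=cv2.resize(t[170:230,275:380],None,fx=6,fy=6,interpolation=cv2.INTER_CUBIC);scs=cv2.resize(sc[165:260,270:370],None,fx=6,fy=6,interpolation=cv2.INTER_CUBIC)
save("q_top",tops);save("q_scene",scs)
for n in("wrist","top","scene"):
  for q in("lamp","stand","glue_line","cell"):
    print(n,q,[(np.round(r["pixel"],1),round(r["conf"],2)) for r in env.place_of(q,n)])
E
```

```text
[440.7 309.3 299. ] [3.14106356e+00 1.49514949e-03 3.63348226e-01] [-0.017 -0.012  0.003 -0.     0.001  0.002] [ 0.49  0.26  1.6  -0.    1.28  1.7 ]
wrist lamp [(array([314.6, 109.5]), 0.97), (array([558. , 193.4]), 0.52)]
wrist stand []
wrist glue_line [(array([475.2, 256.3]), 0.98), (array([557.7, 198.5]), 0.85), (array([595.7,  81.9]), 0.79), (array([600.4, 289.6]), 0.36)]
wrist cell [(array([466.6, 247.4]), 0.92), (array([542.7, 192. ]), 0.91), (array([571.1,  89.7]), 0.85), (array([379.6, 195.5]), 0.4)]
top lamp [(array([183.8, 208.6]), 0.61), (array([370.5, 191.8]), 0.54)]
top stand [(array([181.2, 211.3]), 0.57)]
top glue_line [(array([303.9, 194.6]), 0.72), (array([307.3, 252.2]), 0.71)]
top cell [(array([308.3, 255.9]), 0.81), (array([307.9, 200.6]), 0.6)]
scene lamp [(array([414. , 127.4]), 0.98)]
scene stand [(array([408.8, 130.6]), 0.61)]
scene glue_line [(array([329.4, 185.6]), 0.67), (array([368.2, 251.4]), 0.58), (array([290.1, 165.9]), 0.53)]
scene cell [(array([368. , 256.4]), 0.92), (array([325. , 200.8]), 0.57)]
```

View pics/p_wrist.png

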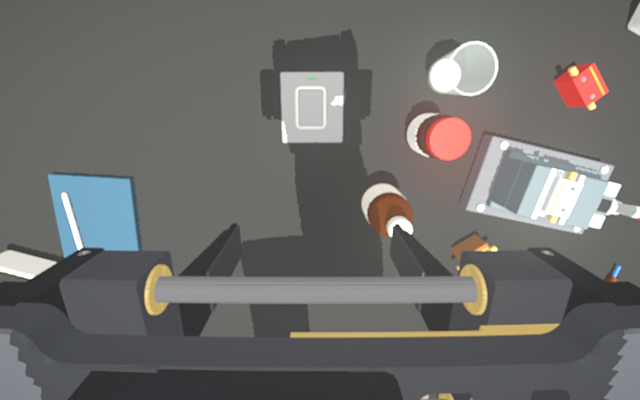

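View pics/q_top.png

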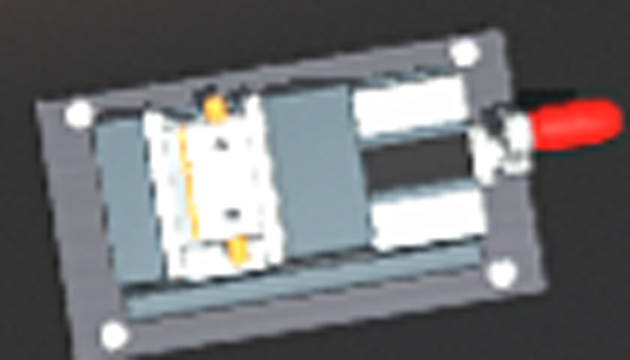

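View pics/q_scene.png

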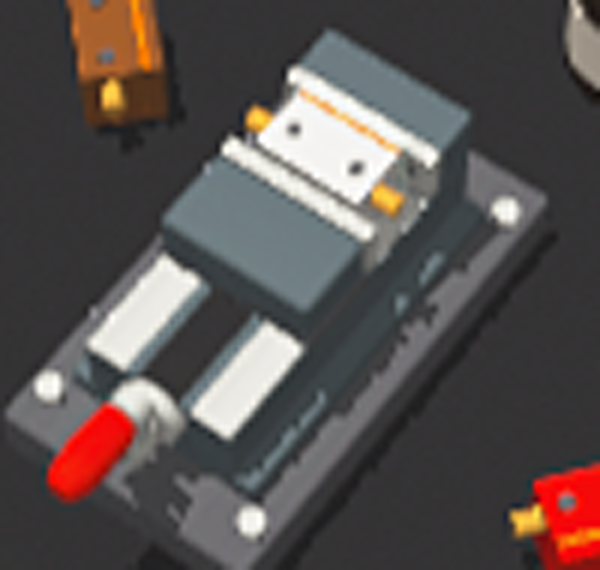

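```bash
python3 - <<'E'
from h import *
pt=cv2.imread("pics/p_top.png")[:,:,::-1].astype(float);ps=cv2.imread("pics/p_scene.png")[:,:,::-1].astype(float)
def cen(p,w):
    x0,y0,x1,y1=w;q=p[y0:y1,x0:x1];wt=np.clip(q[:,:,0]-q[:,:,2]-40,0,None);ys,xs=np.mgrid[y0:y1,x0:x1]
    return np.array([(wt*xs).sum()/wt.sum(),(wt*ys).sum()/wt.sum()]),wt
ct,wt=cen(pt,(303,189,310,211)); print("top",ct); print(wt.astype(int))
cs,ws=cen(ps,(317,178,338,192)); print("scene",cs); print(ws.astype(int))
G=tri([ray("top",ct),ray("scene",cs)]);print("tri",G,proj("top",G),proj("scene",G))
print("z118 top",atz("top",ct,118),"scene",atz("scene",cs,118))
z=np.load("w4.npz");c=(z["K"],z["d"],z["R"],z["t"]);print("wrist z118",atz("wrist",(313,104.6),118,c),atz("wrist",(291,105),118,c),atz("wrist",(335,104.3),118,c))
z=np.load("w5.npz");c=(z["K"],z["d"],z["R"],z["t"])
big=cv2.resize(z["im"][60:155,265:360],None,fx=6,fy=6,interpolation=cv2.INTER_CUBIC);save("r",big)
E
```

```text
top [306.10592976 199.79850317]
[[  0   0   0   0   0   0  82]
 [  0   0   0   0   0   0   0]
 [  0   0  51   0   0   0   0]
 [  0   9  41   0   0   0   0]
 [  0   0  90   0   0   0   0]
 [  0   0  96   0   0   0   0]
 [  0   0  91   0   0   0   0]
 [  0   0  60   0   0   0   0]
 [  0   0  30 101   0   0   0]
 [  0   0  31  40   0   0   0]
 [  0   0   0  98   0   0   0]
 [  0   0   0 108   0   0   0]
 [  0   0   0 120   0   0   0]
 [  0   0   0  90   0   0   0]
 [  0   0   0  55   0   0   0]
 [  0   0   0  53  35   0   0]
 [  0   0   0  45  41   0   0]
 [  0   0   0   0 101   0   0]
 [  0   0   0   0 113   0   0]
 [  0   0   0   0 103   0   0]
 [  0   0   0   0  53   0   0]
 [  0   0   0   0   0   0   0]]
scene [327.86797753 184.8005618 ]
[[  0   0   0   0   0   0   0   0   0   0   0   0   0   0   0   0   0   0
    0   0   0]
 [  0   0   0   0   0   0   0   0   0   0   0   0   0   0   0   0   0   0
    0   0   0]
 [  0   0   0  76  18   0   0   0   0   0   0   0   0   0   0   0   0   0
    0   0   0]
 [  0   0   0   1  66  90   0   0   0   0   0   0   0   0   0   0   0   0
    0   0 
[... 531 characters left out ...]
 0   0]
 [  0   0   0   0   0   0   0   0   0   0   0   0   0   0   0  10 129  24
    0   0   0]
 [  0   0   0   0   0   0   0   0   0   0   0   0   0   0   0   0   0  76
   93   2   0]
 [  0   0   0   0   0   0   0   0   0   0   0   0   0   0   0   0   0   0
    3  37   0]
 [  0   0   0   0   0   0   0   0   0   0   0   0   0   0   0   0   0   0
    0   0   0]]
tri [528.48133296 -21.60223279 121.08967008] [[305.93723953 199.6686632 ]] [[327.64064359 184.83784123]]
z118 top [528.51668889 -21.95773851 118.        ] scene [527.39859976 -19.64461268 118.        ]
wrist z118 [527.17296364 -21.64220796 118.        ] [502.83186347 -25.67171861 118.        ] [551.50197267 -17.68153944 118.        ]
```

View pics/r.png

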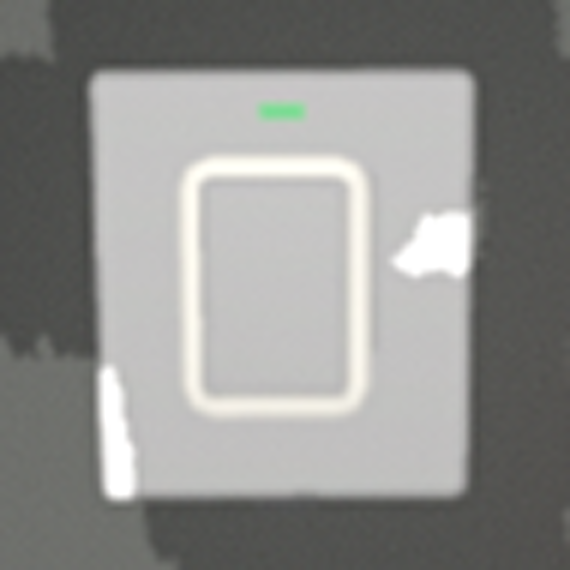

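```bash
python3 - <<'E'
from h import *
z=np.load("w5.npz");c=(z["K"],z["d"],z["R"],z["t"]);print("cam",-c[2].T@c[3])
g=lambda x,y:(265+x/6-.5,60+y/6-.5)
for nm,h,cs in(("lamp",158,[(181,155),(370,155),(368,418),(182,418)]),("cap",164,[(201,177),(349,177),(347,398),(203,398)]),("stand",12,[(90,70),(474,71),(468,498),(103,498)])):
    W=np.array([atz("wrist",g(*p),h,c) for p in cs]);m=W.mean(0)
    u=W[1]-W[0]+W[2]-W[3];v=W[0]-W[3]+W[1]-W[2]
    print(nm,m.round(1),[np.linalg.norm(W[i]-W[i-1]).round(1) for i in range(4)],np.degrees(np.arctan2(u[1],u[0])),np.degrees(np.arctan2(v[1],v[0])))
cen=atz("wrist",g(275,286),158,c);print(cen)
# top/scene check of lamp top
for n in("top","scene"):
  im=cv2.imread(f"pics/p_{n}.png")
  P=proj(n,[[505,345,158]])[0];x,y=P.astype(int);print(n,P)
  cv2.imwrite(f"pics/s_{n}.png",cv2.resize(im[max(0,y-35):y+55,x-45:x+55],None,fx=6,fy=6,interpolation=cv2.INTER_CUBIC)); print(x-45,y-35)
E
```

```text
cam [515.32695601 336.91486722 501.4671552 ]
lamp [513.9 342.7 158. ] [np.float64(47.5), np.float64(34.7), np.float64(47.5), np.float64(35.5)] -69.24809497448103 20.40777431886542
cap [513.8 342.6 164. ] [np.float64(39.2), np.float64(26.8), np.float64(39.2), np.float64(26.9)] -69.2483528911556 20.51867067190234
stand [513.7 342.9  12. ] [np.float64(110.3), np.float64(99.5), np.float64(110.0), np.float64(100.5)] -69.31230567008599 21.078058930002754
[514.3343979  342.91757045 158.        ]
top [165.3917278  207.34577177]
120 172
scene [416.53231496  92.95123429]
371 57
```

View pics/s_top.png

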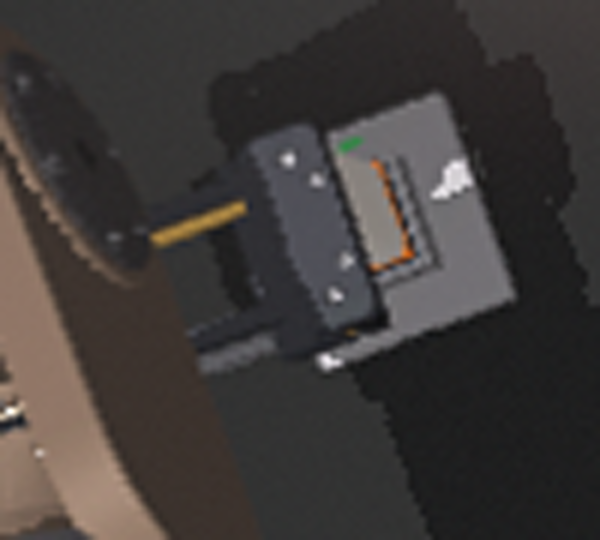

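View pics/s_scene.png

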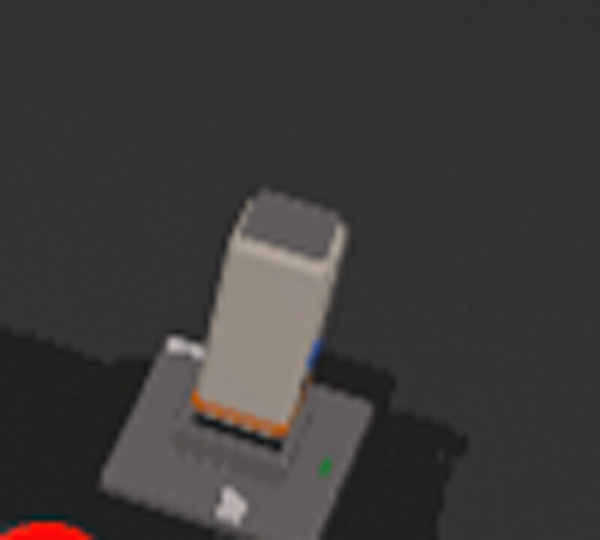

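Lamp and stand agree: centre (513.9, 342.8), yaw 20.8°, sizes as given. There is only one lamp. I'll move above it.

Emit:
drive_tool([
  {"dx": 25,"dy": 11,"dz": 0,"yaw": 0},
  {"dx": 25,"dy": 12,"dz": 0,"yaw": 0},
  {"dx": 23,"dy": 10.5,"dz": -20,"yaw": 0},
  {"dx": 0,"dy": 0,"dz": -30,"yaw": 0},
  {"dx": 0,"dy": 0,"dz": -20,"yaw": 0},
])

```text
t: 16.07
eef_pos: [513.7, 343.5, 227.1]
tcp_rot: [3.141, 0.002, 0.361]
ft_force: [-0.5, 0.6, -1.3]
opening: 1.003
```

Emit:
drive_tool([
  {"dx": 0,"dy": 0,"dz": 0,"yaw": 0},
  {"dx": 0,"dy": 0,"dz": 0,"yaw": 0},
  {"dx": 0,"dy": 0,"dz": 0,"yaw": 0},
])

```text
t: 16.32
eef_pos: [513.8, 343.8, 231.4]
tcp_rot: [-3.141, -0.002, 0.362]
ft_force: [-0.4, 0.2, 0.7]
opening: 1.0
```

```bash
python3 - <<'E'
from h import *
c=cal("wrist");s=env.state();im=env.read_camera("wrist");print(s["eef_pos"].round(1),s["tcp_rot"])
save("t_wrist",cv2.resize(im[150:300,200:440],None,fx=3,fy=3))
E
```

```text
[513.8 343.8 231.4] [-3.14143767e+00 -1.93326998e-03  3.61731385e-01]
```

View pics/t_wrist.png

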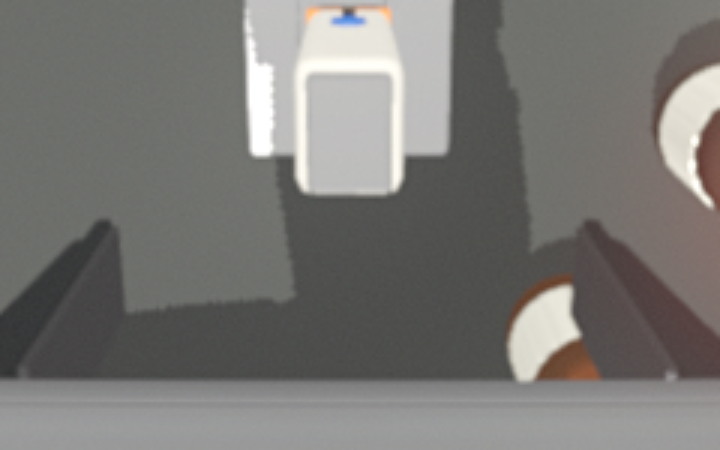

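Emit:
drive_tool([
  {"dx": 0,"dy": -1,"dz": -30,"yaw": 0},
  {"dx": 0,"dy": 0,"dz": -30,"yaw": 0},
  {"dx": 0,"dy": 0,"dz": -30,"yaw": 0},
  {"dx": 0,"dy": 0,"dz": -30,"yaw": 0},
  {"dx": 0,"dy": 0,"dz": -15,"yaw": 0},
])

```text
t: 16.78
eef_pos: [512.9, 342.2, 93.4]
tcp_rot: [3.141, 0.001, 0.362]
ft_force: [-0.0, -0.4, -0.3]
opening: 1.004
```

Emit:
drive_tool([
  {"dx": 0,"dy": 0,"dz": -10,"yaw": 0},
  {"dx": 0,"dy": 0,"dz": -10,"yaw": 0},
  {"dx": 0,"dy": 0,"dz": 0,"yaw": 0},
  {"dx": 0,"dy": 0,"dz": 0,"yaw": 0},
  {"dx": 0,"dy": 0,"dz": 0,"yaw": 0},
])

```text
t: 17.2
eef_pos: [514.0, 342.8, 76.2]
tcp_rot: [-3.141, -0.002, 0.362]
ft_force: [-0.1, 0.6, 0.2]
opening: 1.0
```

```bash
python3 - <<'E'
from h import *
c=cal("wrist");s=env.state();im=env.read_camera("wrist");print(s["eef_pos"].round(1),s["tcp_rot"],s["ft_force"])
save("u_wrist",cv2.resize(im[60:300,160:480],None,fx=2.4,fy=2.4))
P=s["eef_pos"]+np.array([0,0,50.]);print(proj("wrist",P,c))
E
```

```text
[514.  342.8  76.2] [-3.14142394e+00 -2.02618901e-03  3.61600444e-01] [-0.10325746  0.60859346  0.19247619]
[[314.37374785 252.10220515]]
```

View pics/u_wrist.png

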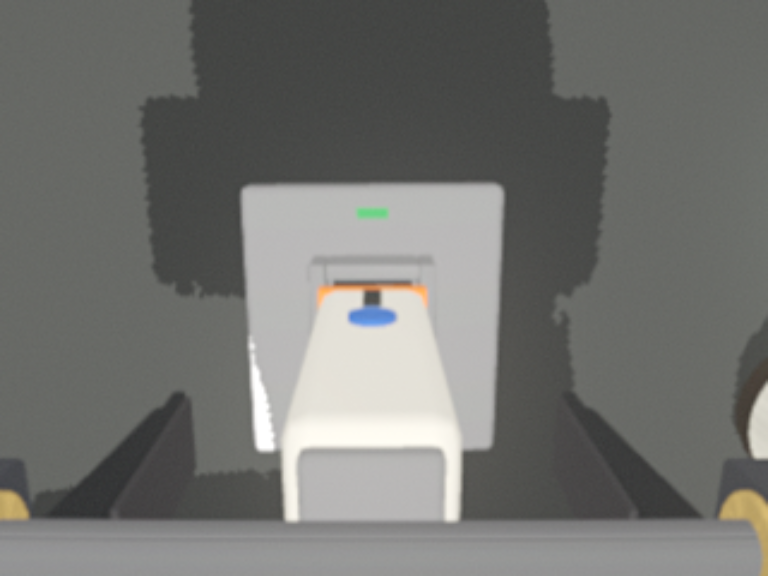

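Emit:
drive_tool([
  {"dx": 0,"dy": 0,"dz": 0,"yaw": 0},
  {"dx": 0,"dy": 0,"dz": 0,"yaw": 0},
  {"dx": 0,"dy": 0,"dz": 0,"yaw": 0},
  {"dx": 0,"dy": 0,"dz": 0,"yaw": 0},
  {"dx": 0,"dy": 0,"dz": 0,"yaw": 0},
], grip=0)

```text
t: 17.67
eef_pos: [513.4, 342.5, 75.0]
tcp_rot: [3.142, -0.0, 0.362]
ft_force: [0.5, -0.4, -0.3]
opening: 0.706
```

Emit:
drive_tool([
  {"dx": 0,"dy": 0,"dz": 0,"yaw": 0},
  {"dx": 0,"dy": 0,"dz": 0,"yaw": 0},
  {"dx": 0,"dy": 0,"dz": 0,"yaw": 0},
  {"dx": 0,"dy": 0,"dz": 0,"yaw": 0},
  {"dx": 0,"dy": 0,"dz": 0,"yaw": 0},
])

```text
t: 18.08
eef_pos: [513.4, 342.5, 74.8]
tcp_rot: [3.142, 0.0, 0.362]
ft_force: [0.2, 0.5, 0.4]
opening: 0.378
```

Emit:
drive_tool([
  {"dx": 0,"dy": 0,"dz": 0,"yaw": 0},
  {"dx": 0,"dy": 0,"dz": 0,"yaw": 0},
  {"dx": 0,"dy": 0,"dz": 0,"yaw": 0},
])

```text
t: 18.33
eef_pos: [513.4, 342.5, 74.8]
tcp_rot: [3.141, 0.0, 0.362]
ft_force: [-0.5, -0.4, -1.5]
opening: 0.376
```

```bash
python3 - <<'E'
from h import *
c=cal("wrist");s=env.state();im=env.read_camera("wrist");print(s["eef_pos"].round(1),s["tcp_rot"],s["ft_force"],s["opening"])
save("v_wrist",cv2.resize(im[60:300,160:480],None,fx=2.4,fy=2.4))
E
```

```text
[513.4 342.5  74.8] [3.14148029e+00 4.48937334e-05 3.61632521e-01] [-0.490117   -0.43837938 -1.45919916] 0.3764432784378681
```

View pics/v_wrist.png

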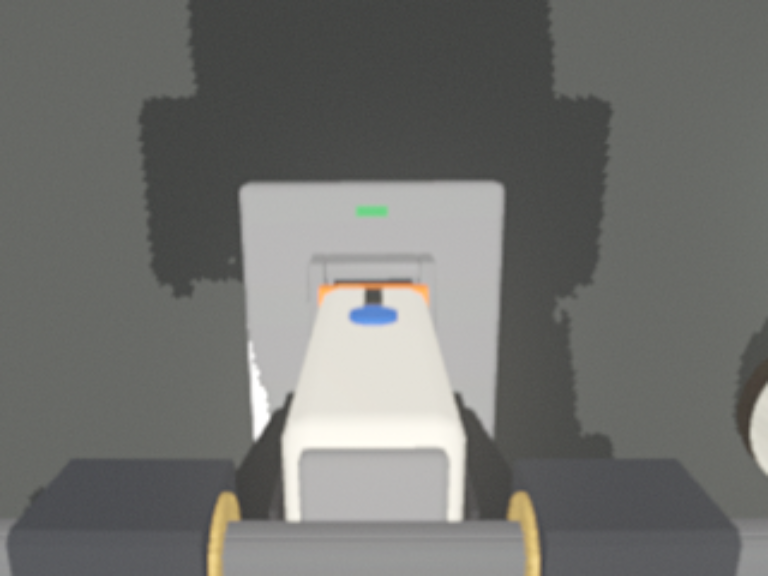

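Emit:
drive_tool([
  {"dx": 0,"dy": 0,"dz": 8,"yaw": 0},
  {"dx": 0,"dy": 0,"dz": 12,"yaw": 0},
  {"dx": 0,"dy": 0,"dz": 15,"yaw": 0},
  {"dx": 0,"dy": 0,"dz": 20,"yaw": 0},
  {"dx": 0,"dy": 0,"dz": 20,"yaw": 0},
])

```text
t: 18.8
eef_pos: [513.3, 342.4, 151.6]
tcp_rot: [3.141, -0.0, 0.362]
ft_force: [0.4, 0.6, -1.1]
opening: 0.376
```

Emit:
drive_tool([
  {"dx": 0,"dy": 0,"dz": 25,"yaw": 0},
  {"dx": 0,"dy": 0,"dz": 25,"yaw": 0},
  {"dx": 0,"dy": 0,"dz": 25,"yaw": 0},
  {"dx": 0,"dy": 0,"dz": 20,"yaw": 0},
  {"dx": 0,"dy": 0,"dz": 5,"yaw": 0},
])

```text
t: 19.22
eef_pos: [514.2, 342.9, 254.5]
tcp_rot: [-3.141, -0.006, 0.362]
ft_force: [0.6, -0.4, -2.4]
opening: 0.377
```

```bash
python3 - <<'E'
from h import *
c=cal("wrist");s=env.state();im=env.read_camera("wrist");print(s["eef_pos"].round(1),s["tcp_rot"],s["ft_force"],s["opening"],s["t"])
save("x_wrist",cv2.resize(im[60:300,160:480],None,fx=2.4,fy=2.4))
im=env.read_camera("scene");save("x_scene",cv2.resize(im[20:200,330:510],None,fx=3,fy=3))
E
```

```text
[514.2 342.9 254.5] [-3.14097595 -0.00593384  0.36160595] [ 0.56019406 -0.42456923 -2.35789552] 0.3771506440343921 19.2167
```

View pics/x_wrist.png

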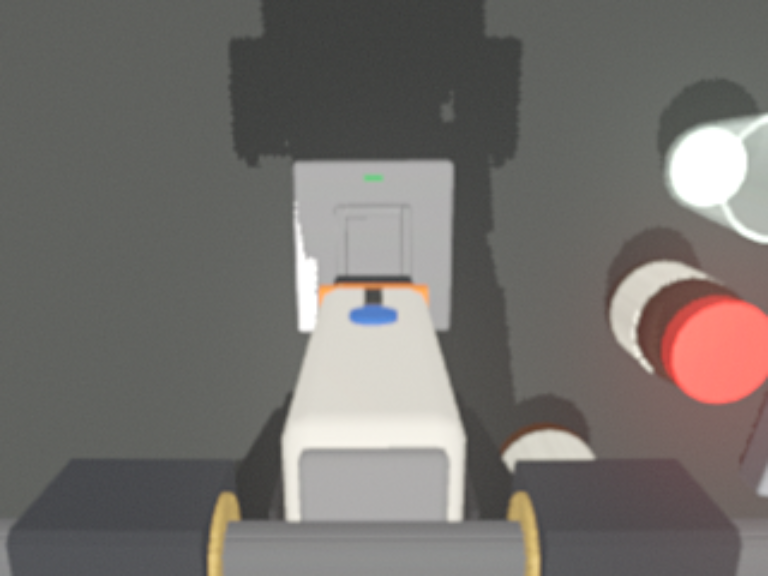

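View pics/x_scene.png

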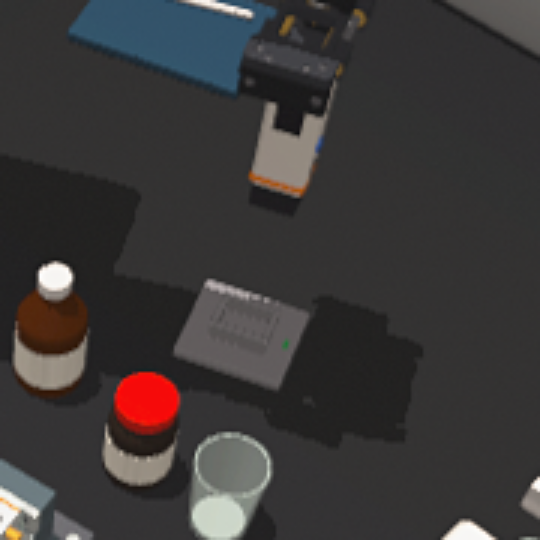

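The lamp is up with its nose near 190 mm, unslipped. I'll carry it over now.

Emit:
drive_tool([
  {"dx": 0,"dy": -8,"dz": 0,"yaw": 0},
  {"dx": 0,"dy": -16,"dz": 0,"yaw": -1},
  {"dx": 1,"dy": -24,"dz": 0,"yaw": -1},
  {"dx": 1,"dy": -28,"dz": 0,"yaw": -1},
  {"dx": 1,"dy": -28,"dz": 0,"yaw": -1},
])

```text
t: 19.73
eef_pos: [515.6, 236.2, 248.5]
tcp_rot: [3.141, 0.002, 0.29]
ft_force: [0.3, -0.0, -1.6]
opening: 0.375
```

Emit:
drive_tool([
  {"dx": 1,"dy": -28,"dz": 0,"yaw": -1},
  {"dx": 1,"dy": -28,"dz": 0,"yaw": -1},
  {"dx": 1,"dy": -28,"dz": 0,"yaw": -1},
  {"dx": 1,"dy": -28,"dz": 0,"yaw": -1},
  {"dx": 1,"dy": -28,"dz": 0,"yaw": -1},
])

```text
t: 20.15
eef_pos: [520.2, 95.9, 248.7]
tcp_rot: [3.142, 0.002, 0.202]
ft_force: [0.7, -0.5, -2.3]
opening: 0.376
```

Emit:
drive_tool([
  {"dx": 1,"dy": -28,"dz": 0,"yaw": -1},
  {"dx": 1,"dy": -28,"dz": 0,"yaw": -1},
  {"dx": 1,"dy": -20,"dz": 0,"yaw": -1},
  {"dx": 1,"dy": -12,"dz": 0,"yaw": 0},
  {"dx": 0,"dy": -4,"dz": 0,"yaw": 0},
])

```text
t: 20.57
eef_pos: [524.8, 4.3, 249.0]
tcp_rot: [-3.142, 0.002, 0.15]
ft_force: [0.0, -0.2, -1.9]
opening: 0.378
```

Emit:
drive_tool([
  {"dx": 0,"dy": 0,"dz": 0,"yaw": 0},
  {"dx": 0,"dy": 0,"dz": 0,"yaw": 0},
  {"dx": 0,"dy": 0,"dz": 0,"yaw": 0},
  {"dx": 0,"dy": 0,"dz": 0,"yaw": 0},
])

```text
t: 20.9
eef_pos: [525.3, 7.4, 249.8]
tcp_rot: [-3.142, 0.0, 0.153]
ft_force: [0.2, 0.6, -1.4]
opening: 0.38
```

Emit:
drive_tool([
  {"dx": 1,"dy": -10,"dz": 0,"yaw": 0},
  {"dx": 1,"dy": -12,"dz": 0,"yaw": 0},
  {"dx": 0,"dy": -7,"dz": 0,"yaw": 0},
  {"dx": 0,"dy": 0,"dz": 0,"yaw": 0},
  {"dx": 0,"dy": 0,"dz": 0,"yaw": 0},
])

```text
t: 21.32
eef_pos: [527.3, -23.3, 249.8]
tcp_rot: [-3.142, 0.0, 0.151]
ft_force: [0.4, 0.8, -2.0]
opening: 0.376
```

Emit:
drive_tool([
  {"dx": 0,"dy": 0,"dz": -12,"yaw": 0},
  {"dx": 0,"dy": 0,"dz": -12,"yaw": 0},
  {"dx": 0,"dy": 0,"dz": -6,"yaw": 0},
  {"dx": 0,"dy": 0,"dz": 0,"yaw": 0},
  {"dx": 0,"dy": 0,"dz": 0,"yaw": 0},
])

```text
t: 21.73
eef_pos: [527.4, -22.5, 220.0]
tcp_rot: [-3.142, 0.0, 0.152]
ft_force: [-0.6, -0.1, -1.0]
opening: 0.378
```

```bash
python3 - <<'E'
from h import *
c=cal("wrist");s=env.state();im=env.read_camera("wrist");print(s["eef_pos"].round(1),s["tcp_rot"],s["ft_force"],s["opening"],s["t"])
np.savez("w6.npz",K=c[0],d=c[1],R=c[2],t=c[3],im=im)
save("y_wrist",cv2.resize(im[60:300,160:480],None,fx=2.4,fy=2.4))
im=env.read_camera("scene");save("y_scene_full",im);save("y_scene",cv2.resize(im[130:260,250:400],None,fx=4,fy=4,interpolation=cv2.INTER_CUBIC))
im=env.read_camera("top");save("y_top_full",im);save("y_top",cv2.resize(im[140:260,250:400],None,fx=4,fy=4,interpolation=cv2.INTER_CUBIC))
E
```

```text
[527.4 -22.5 220. ] [-3.14156126e+00  2.79794535e-04  1.52197747e-01] [-0.62789602 -0.07172712 -0.95736364] 0.3781603980664263 21.7333
```

View pics/y_wrist.png

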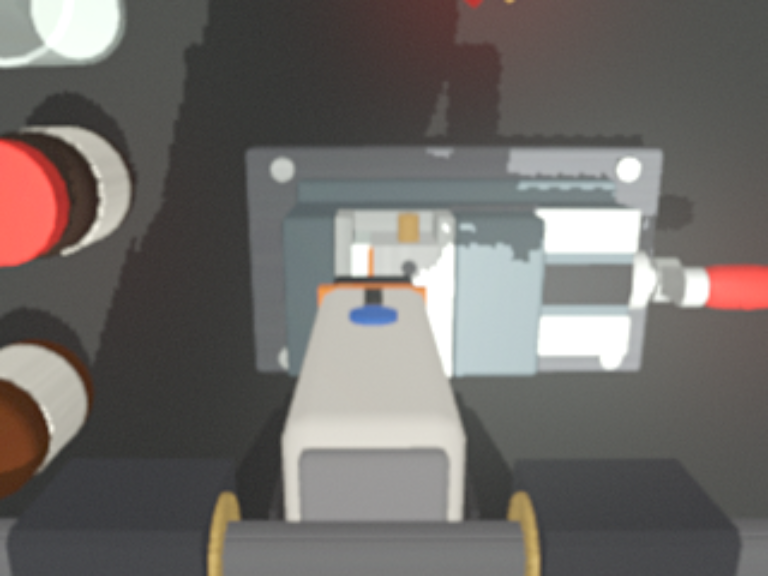

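View pics/y_scene.png

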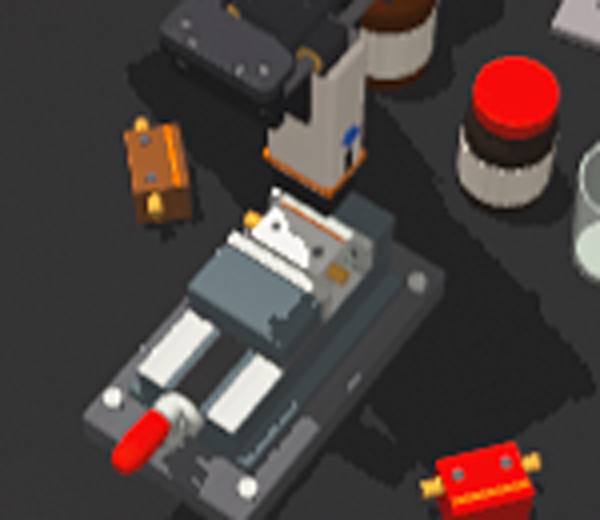

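View pics/y_top.png

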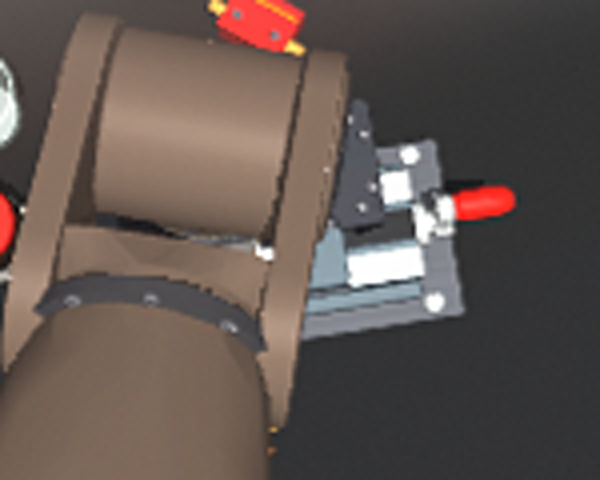

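```bash
python3 - <<'E'
from h import *
z=np.load("w6.npz");c=(z["K"],z["d"],z["R"],z["t"]);im=z["im"]
u=np.array([np.cos(.152),np.sin(.152),0]);w=np.array([-u[1],u[0],0]);g=np.array([527.8,-21.3,118.])
print("line far end",proj("wrist",[g+25*u,g+15*u,g+26*u],c).round(1))
L=np.array([527.4,-22.5,220-62.8])+.57*u
for nm,h,a,b in(("nose bot",0,15,21),("nose top",26,15,21),("case bot",26,18,24),("case top",146,18,24)):
    print(nm,proj("wrist",[L+[0,0,h]+a*w+b*u,L+[0,0,h]-a*w+b*u],c).round(1).tolist())
save("z1",cv2.resize(im[140:200,280:350],None,fx=9,fy=9,interpolation=cv2.INTER_CUBIC))
# scene: predicted lamp corners
P=proj("scene",[L+[0,0,26]+a*w+b*u for a in(-18,18) for b in(-24,24)]);print("scene case bottom",P.round(1).tolist())
im=cv2.imread("pics/y_scene_full.png");big=cv2.resize(im[150:200,295:365],None,fx=9,fy=9,interpolation=cv2.INTER_CUBIC)
for p in P: cv2.circle(big,tuple(int(v) for v in (p-[295,150]+.5)*9),3,(0,255,0),-1)
for p in proj("scene",[L+[0,0,0]+a*w+b*u for a in(-15,15) for b in(-21,21)]): cv2.circle(big,tuple(int(v) for v in (p-[295,150]+.5)*9),3,(255,255,0),-1)
for p in proj("scene",[g-25*u,g+25*u]): cv2.circle(big,tuple(int(v) for v in (p-[295,150]+.5)*9),3,(255,0,255),-1)
cv2.imwrite("pics/z2.png",big)
E
```

```text
line far end [[313.9 162.1]
 [313.9 171.4]
 [313.9 161.1]]
nose bot [[298.6, 173.8], [331.1, 173.8]]
nose top [[296.8, 180.5], [332.7, 180.5]]
case bot [[293.2, 177.0], [336.3, 177.0]]
case top [[273.2, 237.7], [354.4, 237.7]]
scene case bottom [[315.0, 170.6], [331.3, 180.6], [323.9, 160.8], [340.2, 170.5]]
```

View pics/z1.png

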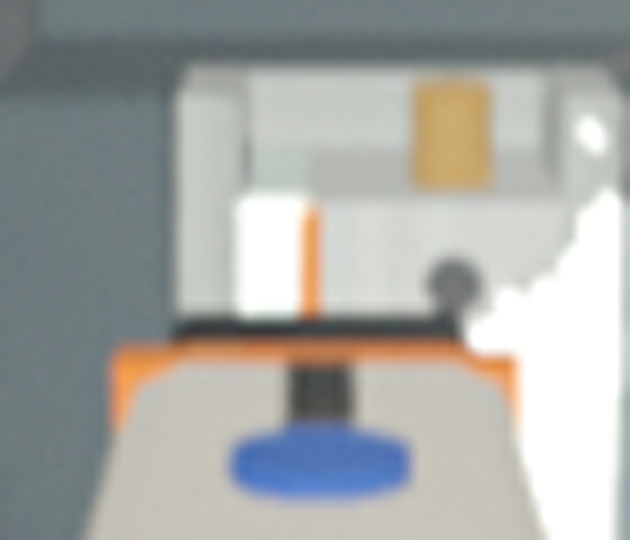

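View pics/z2.png

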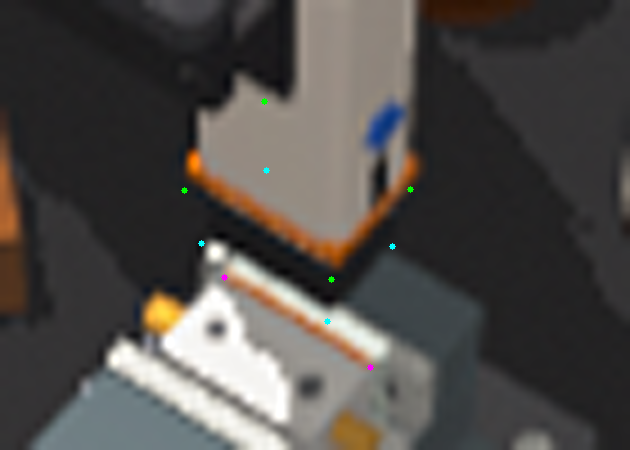

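```bash
python3 - <<'E'
from h import *
th=np.radians(20.7);u=np.array([np.cos(th),np.sin(th),0]);w=np.array([-u[1],u[0],0])
L=np.array([513.9,342.8,12.])
im=cv2.imread("pics/p_scene.png");x0,y0,S=380,75,8
big=cv2.resize(im[y0:y0+70,x0:x0+70],None,fx=S,fy=S,interpolation=cv2.INTER_CUBIC)
def dot(P,c):
    for p in proj("scene",P): cv2.circle(big,tuple(int(v) for v in (p-[x0,y0]+.5)*S),3,c,-1)
dot([L+[0,0,26]+a*w+b*u for a in(-18,18) for b in(-24,24)],(0,255,0))
dot([L+[0,0,152]+a*w+b*u for a in(-14,14) for b in(-20,20)],(0,255,255))
dot([[513.7,342.9,12]+a*w+b*u for a in(-50,50) for b in(-55,55)],(255,0,255))
cv2.imwrite("pics/z3.png",big)
E
```

```text
(no output)
```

View pics/z3.png

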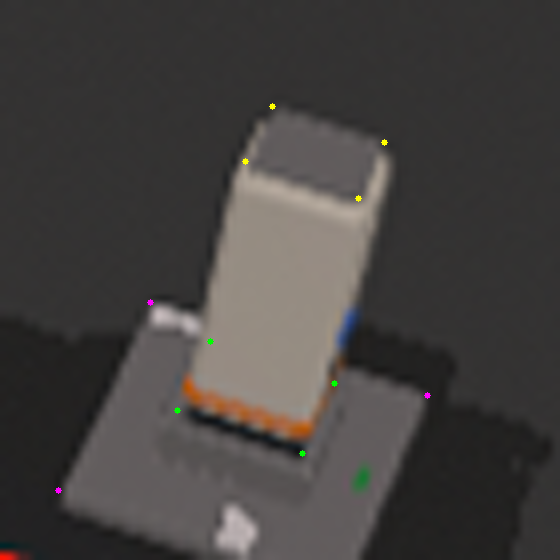

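Predictions match the pictures. The glue line's far end is seen at (314.0,162.5) and was predicted at (313.9,162.1). The nose is seen at columns 299 to 331, as predicted. I'll shift about 1 mm and descend.

Emit:
drive_tool([
  {"dx": 0.5,"dy": 1.1,"dz": -5,"yaw": 0},
  {"dx": 0,"dy": 0,"dz": -5,"yaw": 0},
  {"dx": 0,"dy": 0,"dz": -5,"yaw": 0},
  {"dx": 0,"dy": 0,"dz": -4,"yaw": 0},
  {"dx": 0,"dy": 0,"dz": -2,"yaw": 0},
])

```text
t: 22.3
eef_pos: [527.6, -21.4, 198.0]
tcp_rot: [-3.141, 0.001, 0.152]
ft_force: [0.2, -0.5, -3.2]
opening: 0.38
```

Emit:
drive_tool([
  {"dx": 0,"dy": 0,"dz": -3,"yaw": 0},
  {"dx": 0,"dy": 0,"dz": -3,"yaw": 0},
  {"dx": 0,"dy": 0,"dz": -2,"yaw": 0},
  {"dx": 0,"dy": 0,"dz": 0,"yaw": 0},
  {"dx": 0,"dy": 0,"dz": 0,"yaw": 0},
])

```text
t: 22.72
eef_pos: [527.9, -21.5, 190.8]
tcp_rot: [3.142, 0.0, 0.152]
ft_force: [-0.3, 0.5, -2.1]
opening: 0.381
```

Emit:
drive_tool([
  {"dx": 0,"dy": 0,"dz": 0,"yaw": 0},
  {"dx": 0,"dy": 0,"dz": 0,"yaw": 0},
  {"dx": 0,"dy": 0,"dz": 0,"yaw": 0},
  {"dx": 0,"dy": 0,"dz": 0,"yaw": 0},
])

```text
t: 23.05
eef_pos: [527.9, -21.5, 191.0]
tcp_rot: [3.141, -0.0, 0.152]
ft_force: [-0.6, -1.0, -2.2]
opening: 0.379
```

```bash
python3 - <<'E'
from h import *
c=cal("wrist");s=env.state();im=env.read_camera("wrist");print(s["eef_pos"].round(1),s["tcp_rot"],s["ft_force"],s["opening"],s["t"],s["qvel"].round(3))
u=np.array([np.cos(.152),np.sin(.152),0]);w=np.array([-u[1],u[0],0]);g=np.array([527.8,-21.3,118.])
L=s["eef_pos"]+[0,0,-62.8]+.57*u;print("L-g",L-g)
print("line end",proj("wrist",[g+25*u],c).round(1),"nose",proj("wrist",[L+15*w+21*u,L-15*w+21*u],c).round(1).tolist(), "nose if 4 lower", proj("wrist",[L+21*u-[0,0,4]],c))
save("za",cv2.resize(im[130:200,275:355],None,fx=8,fy=8,interpolation=cv2.INTER_CUBIC))
im=env.read_camera("scene");save("zb",cv2.resize(im[140:250,260:390],None,fx=5,fy=5,interpolation=cv2.INTER_CUBIC))
E
```

```text
[527.9 -21.5 191. ] [ 3.14142742e+00 -2.06669964e-04  1.52117718e-01] [-0.55882133 -0.95023153 -2.21140718] 0.3792885456268337 23.05 [ 0.001 -0.     0.002 -0.001 -0.001  0.001]
L-g [ 0.67994097 -0.09556813 10.17018142]
line end [[314.6 168.1]] nose [[298.5, 173.8], [331.1, 173.8]] nose if 4 lower [[314.82968437 172.88634185]]
```

View pics/za.png

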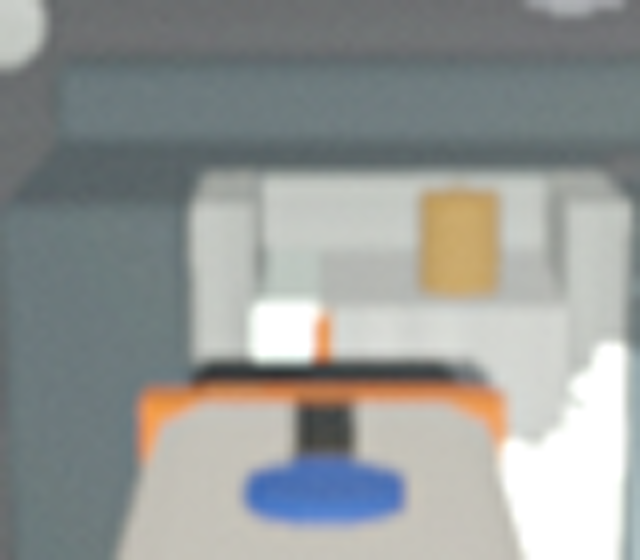

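View pics/zb.png

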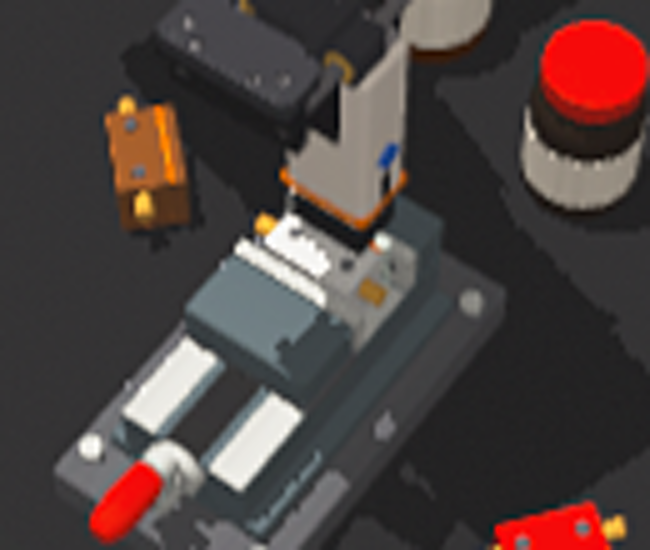

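```bash
python3 - <<'E'
from h import *
print(env.job_done()); s=env.state();print(s["eef_pos"],s["ft_force"],s["t"])
E
```

```text
the job is handed in; nothing more can be done
None
the job is handed in; nothing more can be done
```

I cranked the vise until it went hard, then lifted the lamp out and over the bottles. I handed the job in with the lamp held above the glue line. The clock read 23 s, and the hand-in gave no verdict.

**Crank:** I turned the knob from about 1.0 rad to about 13.05 rad. It then stopped moving at a push of about 30 N, and it stayed there after I let go. The camera shows the jaws closed on the silver cell.

**Lamp:** I gripped it across its x faces about 112 mm above the nose. I lifted it until the nose was at about 187 mm; the tallest bottle is 150 mm.

**Last checks:**
- The arm was at rest and upright, and the force reading was only the lamp's weight, so nothing was touching.
- The nose is about 10.2 mm above the glue line by calculation.
- The window is within about 1 mm of the line's middle and lies along it to within about 1°. In the wrist camera the line's visible end was within 1 pixel of where I expected it.

**What disagreed:**
- **Finger length:** the fingers end about 32 mm above the reported tool point. My first pinch therefore closed above the knob without touching it, so I went lower and gripped it on the second try. I worked out the lamp's height from where its nose sat in the stand, so this does not affect it.
- **Scene camera:** the bottom of the lamp's white case appeared about 2 pixels off. It was off by the same amount while the lamp was still in the stand, so I took it as an error in the lamp's drawn dimensions, not in its position.
- **Glue-line position:** the three cameras differed by up to about 2 mm, so I used a middle value.

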